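# Brush out and stopper the dry-goods canisters

## Robot

A 7-joint arm with a two-finger parallel gripper is mounted at the origin on a cart in front of the work surface, level with it; the furniture and walls round the work are solid. World frame = base frame: x ahead of the robot, y to its left, z up, the work surface at z = 0. Lengths are in m, angles in rad, forces in N, time in s.
With the tool pointing down it reaches from about 0.425 to 0.925 m from the base axis. Payload 6.8 kg.
Tool frame: the origin (TCP) lies on the centre line of the jaws, within the pads' length; the fingertips stand 14 mm ahead of it and the grasp point (between the pads) lies 5 mm behind it; y points along the fingers, x is the direction in which the jaws open and shut, and the axes are right-handed (so a half turn about y gives the same grasp; the last joint's range is limited). The gripper opens to 85 mm and grips with 20 to 120 N. Pads are 22 mm wide; open, the fingers measure 114 mm over their backs; the gripper's body (76 mm by 85 mm) begins 54 mm behind the grasp point. The pads swing forward as they close: fully open they stand 13 mm farther back than shut.
Start: joints at [-1.432, 0.477, 0.022, 1.555, -0.011, 1.109, -0.083], TCP at [0.165, 0.655, 0.245] pointing down, gripper open.
Joint ranges: [-2.96, 2.96], [-0.34, 2.1], [-1.41, 1.46], [0.24, 2.44], [-1.37, 4.51], [0.17, 1.92], [-2.96, 2.96]. Speed limits (rad/s): [2.39, 2.39, 3.14, 3.14, 3.14, 3.14, 3.14].

## Interface

Orientations are given as a rotation vector (axis times angle).
In Python, from bench import get_obs, vision, ticket gives the robot as it stands. The module is installed in compiled form; this text tells all that it offers.
- The arm moves only by the tool jog_arm, never from a script. Its argument "motion" is a list of rows, each an object of numbers: "gripper": the finger opening in mm, from 0 to 85.4; "tx", "ty", "tz": the shift along the tool's x, y, z in mm; "ax", "ay", "az": the turn, a rotation vector about the tool's x, y, z in rad. In form: [{"gripper": .., "tx": .., "ty": .., "tz": .., "ax": .., "ay": .., "az": ..}, ...]. A call has 1 to 12 rows; each row shifts and turns the commanded pose from where the row before left it, along the tool's axes as they then stand; what a row does not reach is not made up. A row lasts 1/10 s, in which the tool goes at most 50 mm and 8.59 degrees, less where a joint would pass 70% of its speed; a pose out of reach is approached as far as the arm can. A call is refused whole if a number of a shift passes 50 or a number of a turn 0.15, either way. A call with a gripper value outside its range is refused whole. The fingers move at their own pace and stop on an object; "newtons" is the grip in N (left out, the last holds). Time passes only in rows, so rows that do not move let the fingers close. It gives the time, the measured TCP pose, the force and the opening at its end, in the units of the state.
- get_obs(): the state, without advancing time (a new reading comes with each control period).
- vision.grab_frame(name): name is "scene" or "top"; returns the picture (384x512x3 uint8, red, green, blue); there is no depth.
- vision.get_calibration(name): a dict with "camera_matrix" (3x3 intrinsics, pixels), "world_from_camera" (4x4, takes a point from camera to world coordinates). Camera axes: x right, y down, z forward; pixel columns grow to the right and rows downward; lengths in m; the calibration is good to about 2 mm. A picture is of the moment at which its call begins. get_calibration takes no time and is no camera call.
- ticket.hand_in(): hands the job in, once; it reports no verdict.
The state is a dict: "clock": time; "joints": joint angles; "qvel": joint speeds; "tau": joint torques, N m; "tcp_pos": TCP position; "orientation": TCP orientation; "contact_force": force on the tool from outside, world axes, zero at the start; "moment": the same for the moment, N m; "grip_width": finger opening in m.
Only numpy, scipy, OpenCV 4.12 (cv2) and the standard library are available. Lean on these libraries where they do the work, as an engineer would, in place of code of your own. Each camera call takes 0.05 s, during which the arm holds its last target.

## Task

Get the three empty canisters ready for refilling: take out the stoppers that are in them and set them aside, scrub out all three with the bottle brush, the tallest first and the shortest last so that no spice gets into the flour, each time pushing the brush right down to the bottom, drawing it well up and pushing it down to the bottom again. Stand the brush back in its pot, bristles down, and press every stopper fully home in a canister again (they are all alike; where one is missing a canister stays open). Leave the canisters standing upright, and do not push about the tin, the spice jar or the garlic just behind them.

Things in the scene. Friction and masses are not known exactly. Their poses are not given: they have to be found in the camera images.
- canister_tall: the tall canister: a square white stoneware canister with bare clay foot and a slightly raised band below the rim, open at the top, 120 mm high, 76 mm square outside, 64 mm square inside with upright walls 6 mm thick, floor 6 mm thick; loose, 0.54 kg. The origin is the centre of its underside, z up, x and y along its sides
- canister_middle: the middle canister: a square white stoneware canister with bare clay foot and a slightly raised band below the rim, open at the top, 100 mm high, 76 mm square outside, 64 mm square inside with upright walls 6 mm thick, floor 6 mm thick; loose, 0.45 kg. The origin is the centre of its underside, z up, x and y along its sides
- canister_short: the short canister: a square white stoneware canister with bare clay foot and a slightly raised band below the rim, open at the top, 80 mm high, 76 mm square outside, 64 mm square inside with upright walls 6 mm thick, floor 6 mm thick; loose, 0.36 kg. The origin is the centre of its underside, z up, x and y along its sides
- stopper_1_handle (a point): one of up to 3 identical wooden stoppers, each fits any canister: 61 mm square plug 17 mm deep (lowest 7 mm only 55 mm) under a 74 mm square, 10 mm thick top plate that lies on the rim when home; on it a bar handle 54 mm long (x), 16 thick (y), 28 high; 0.11 kg; starts home in a canister or is absent. Point: the handle's centre, 41 mm above the plug's underside, 24 above the plate's underside; z up
- stopper_2_handle (a point): one of up to 3 identical wooden stoppers, each fits any canister: 61 mm square plug 17 mm deep (lowest 7 mm only 55 mm) under a 74 mm square, 10 mm thick top plate that lies on the rim when home; on it a bar handle 54 mm long (x), 16 thick (y), 28 high; 0.11 kg; starts home in a canister or is absent. Point: the handle's centre, 41 mm above the plug's underside, 24 above the plate's underside; z up
- stopper_3_handle (a point): one of up to 3 identical wooden stoppers, each fits any canister: 61 mm square plug 17 mm deep (lowest 7 mm only 55 mm) under a 74 mm square, 10 mm thick top plate that lies on the rim when home; on it a bar handle 54 mm long (x), 16 thick (y), 28 high; 0.11 kg; starts home in a canister or is absent. Point: the handle's centre, 41 mm above the plug's underside, 24 above the plate's underside; z up
- brush_pot: round steel pot, 70 mm high, 79 mm wide at the rim, 68 mm inside, floor 6 mm thick, 0.8 kg, loose; the brush stands in it at the start. The origin is the centre of its underside. Round about: the counter left of the canisters (y 0.28 to 0.5, x 0.39 to 0.56) is free for setting stoppers down; a wall shelf overhangs from x = 0.60 on, 0.51 m above the counter
- brush_tip (a point): centre of the flat bristle end of the bottle brush; z runs along the brush to the handle. Straight, 190 mm long, 0.09 kg: bristles for 75 mm from this end (58 mm wide to the eye, the outer 6 mm soft, the firm core 46 mm wide), wire stem to 112 mm, round wooden handle 22 mm thick from 112 to 190 mm
- brush_handle (a point): a point on the axis of the bottle brush's round handle, 151 mm from the bristle end, at the middle of the handle; z runs from bristles to handle
- tin_mid (a point): small food tin just behind the canisters, 58 mm wide and 72 mm high, to be left alone; its middle, half-way up
- spice_jar_mid (a point): spice jar just behind the canisters, 42 mm wide and 96 mm high, to be left alone; its middle, half-way up
- garlic_mid (a point): garlic bulb just behind the canisters, 60 mm wide and 58 mm high, to be left alone; its middle, half-way up
Things that resemble listed ones, but are neither listed nor needed, are in the scene too. What is shaped like the part that bears brush_tip but blue or purple is not meant.

How it is judged:
By the outcome, as a careful person would: the job done as asked, in the order asked, and still so for the second after the job is handed in, with the robot touching nothing.
Of stopper_1, stopper_2, stopper_3 only 2 to 3 are there at a start; the rules pass over those that are not, and their reading is None.
At some moment in a run one of stopper_1, stopper_2, stopper_3, canister_tall, canister_middle, canister_short may be knocked a few centimetres aside while the robot is not near it.
It also fails if it takes over 210 s, if anything falls off the work surface, if the arm or the gripper's body presses on something with over 40 N, if the wrist force passes 120 N, or if a joint passes its speed limit or range.

## Working session

There is one attempt and no reset: what is moved stays moved. The work goes in short steps, Python scripts to look and compute and a tool call to move; the robot and the scene stay as the last step left them, time stands still between calls to the robot, and variables do not carry over. Pictures are saved under pics/ and viewed, and the job is handed in when it is done.

Besides the shell and the picture viewer there is one more tool, called after "Request:" as name(argument=value, ...) on one line, values as JSON. jog_arm: Moves the arm, as the interface text tells. Its arguments: {"type":"object","properties":{"motion":{"type":"array"},"newtons":{"type":"number"}},"required":["motion"]}

```bash
mkdir -p pics
python3 - <<'E'
from bench import get_obs, vision
import cv2
print(get_obs())
for n in("scene","top"):
    cv2.imwrite(f"pics/a_{n}.png",vision.grab_frame(n)[:,:,::-1]);print(vision.get_calibration(n))
E
```

```text
{'clock': 0.0, 'joints': array([-1.43214902,  0.4778379 ,  0.02235311,  1.55645645, -0.0114588 ,
        1.10933836, -0.08308447]), 'qvel': array([-0.00050086, -0.00032485,  0.00111955, -0.00074418, -0.00249425,
       -0.00069   ,  0.00032651]), 'tau': array([ 1.85902776e-03, -5.96444857e+01,  1.60816435e+00, -2.81184822e+01,
        1.22769971e-02,  9.44226631e-03,  3.81025473e-05]), 'tcp_pos': array([0.16476051, 0.65398267, 0.24429854]), 'orientation': array([-1.31720758, -1.02460444,  1.02691705]), 'contact_force': array([-0.41967839, -0.30177346, -0.03878526]), 'moment': array([ 0.01083508,  0.01361502, -0.01748668]), 'grip_width': 0.08534190746650308}
{'camera_matrix': array([[365.92869382,   0.        , 250.22427947],
       [  0.        , 365.92869382, 188.99241868],
       [  0.        ,   0.        ,   1.        ]]), 'world_from_camera': array([[ 0.74879865, -0.57423697,  0.33098713,  0.08394354],
       [-0.66276561, -0.6438142 ,  0.38241995, -0.70981673],
       [-0.00650546, -0.50572243, -0.86267172,  1.29789199],
       [ 0.        ,  0.        ,  0.        ,  1.        ]])}
{'camera_matrix': array([[439.82151576,   0.        , 252.02761856],
       [  0.        , 439.82151576, 191.91252301],
       [  0.        ,   0.        ,   1.        ]]), 'world_from_camera': array([[-0.02548969, -0.98211483,  0.18654955,  0.27747955],
       [-0.99963958,  0.02346825, -0.0130367 , -0.16290161],
       [ 0.00842554, -0.18681462, -0.98235905,  1.43079803],
       [ 0.        ,  0.        ,  0.        ,  1.        ]])}
```

View pics/a_scene.png

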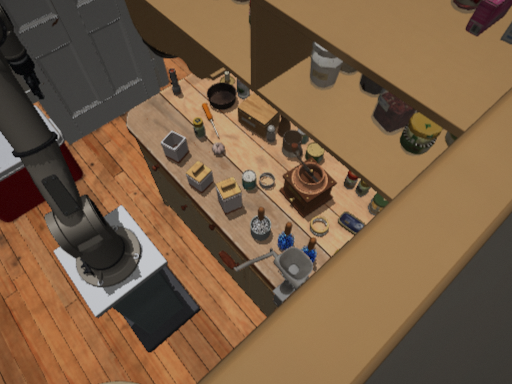

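View pics/a_top.png

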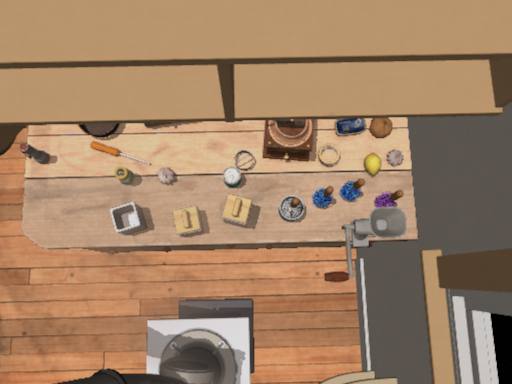

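Run:
```python
import cv2
a=cv2.imread("pics/a_top.png");b=cv2.imread("pics/a_scene.png")
cv2.imwrite("pics/b_top.png",cv2.resize(a[120:260,120:320],None,fx=4,fy=4,interpolation=2))
cv2.imwrite("pics/b_scene.png",cv2.resize(b[100:250,130:330],None,fx=4,fy=4,interpolation=2))
```

```text
(no output)
```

View pics/b_top.png

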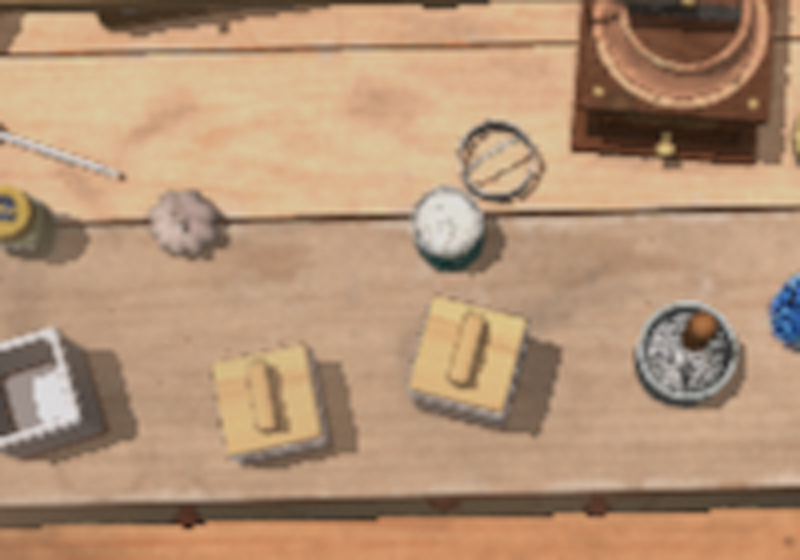

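View pics/b_scene.png

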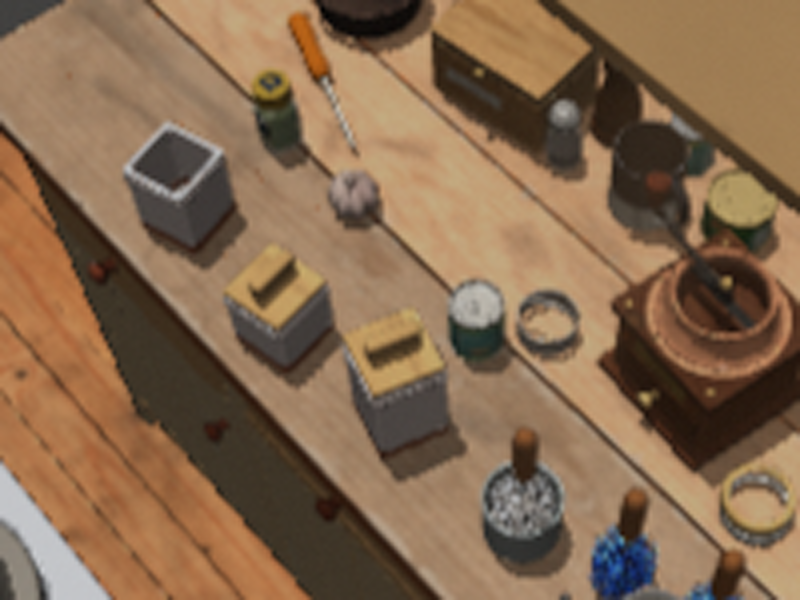

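The left canister is open. The centre one (top ≈ (187,221)) and the right one (≈ (237,210)) have stoppers, and the grey brush is in its pot at ≈ (291,208). I'll zoom in next to get measurable corners.

Run:
```python
import cv2,numpy as np
a=cv2.imread("pics/a_top.png");b=cv2.imread("pics/a_scene.png")
def z(im,x,y,w=44):
    t=cv2.resize(im[y:y+w,x:x+w],None,fx=9,fy=9,interpolation=cv2.INTER_CUBIC)
    for i in range(0,w,10):
        cv2.putText(t,str(x+i),(i*9,9),0,.35,(0,0,255),1);cv2.putText(t,str(y+i),(0,i*9+9),0,.35,(0,0,255),1)
        t[i*9,::6]=(0,0,255);t[::6,i*9]=(0,0,255)
    return t
cv2.imwrite("pics/c1.png",np.hstack([z(a,105,195),z(b,155,125)]))
cv2.imwrite("pics/c2.png",np.hstack([z(a,168,198),z(b,180,155)]))
cv2.imwrite("pics/c3.png",np.hstack([z(a,217,188),z(b,208,172)]))
cv2.imwrite("pics/c4.png",np.hstack([z(a,271,188),z(b,243,200)]))
```

```text
(no output)
```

View pics/c1.png

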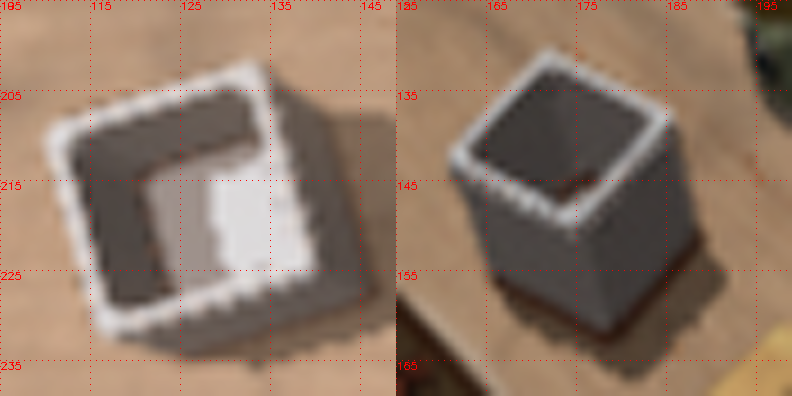

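View pics/c2.png

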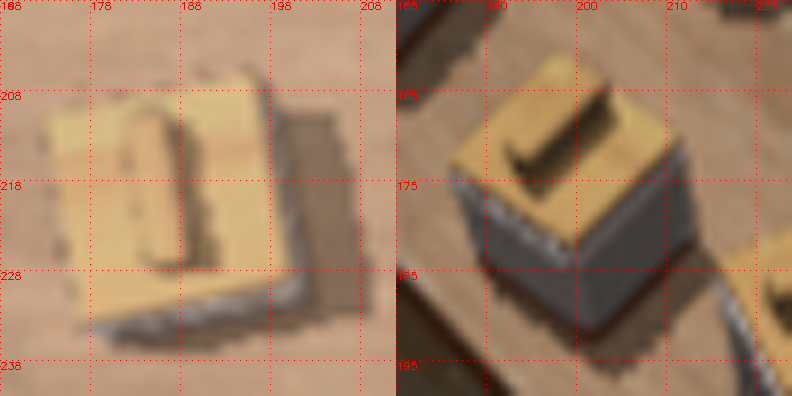

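View pics/c3.png

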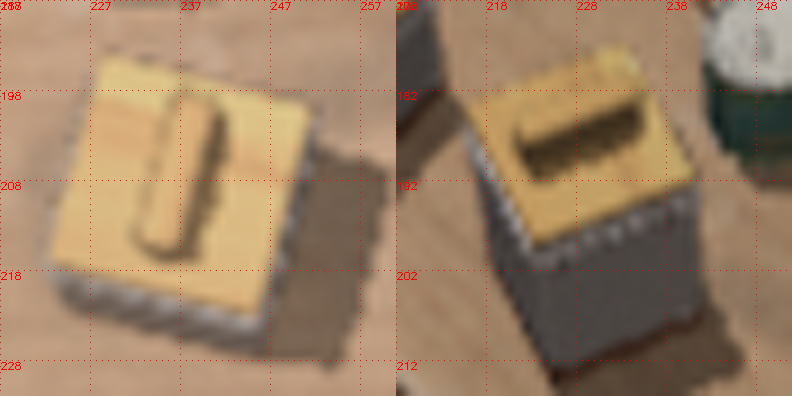

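View pics/c4.png

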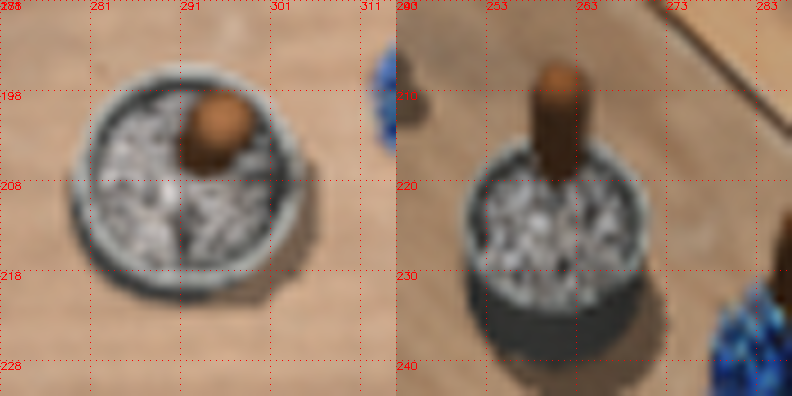

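```bash
cat > h.py <<'E'
import numpy as np,cv2
from bench import get_obs, vision
from scipy.spatial.transform import Rotation as R
C={n:vision.get_calibration(n) for n in("scene","top")}
def ray(n,p):
    c=C[n];T=c["world_from_camera"];d=T[:3,:3]@np.linalg.inv(c["camera_matrix"])@np.array([p[0],p[1],1.]);return T[:3,3],d/np.linalg.norm(d)
def plane(n,p,z):
    o,d=ray(n,p);return o+d*(z-o[2])/d[2]
def tri(pt,ps):
    o1,d1=ray("top",pt);o2,d2=ray("scene",ps)
    s=np.linalg.lstsq(np.c_[d1,-d2],o2-o1,rcond=None)[0];a=o1+d1*s[0];b=o2+d2*s[1];return (a+b)/2,np.linalg.norm(a-b)
def proj(n,P):
    c=C[n];T=c["world_from_camera"];q=c["camera_matrix"]@(T[:3,:3].T@(np.array(P)-T[:3,3]));return q[:2]/q[2]
def zoom(n,x,y,w,name,f=9,im=None):
    im=vision.grab_frame(n)[:,:,::-1] if im is None else im
    t=cv2.resize(im[y:y+w,x:x+w],None,fx=f,fy=f,interpolation=cv2.INTER_CUBIC)
    for i in range(0,t.shape[1]//f,10):
        cv2.putText(t,str(x+i),(i*f,9),0,.35,(0,0,255),1);t[::6,i*f]=(0,0,255)
    for i in range(0,t.shape[0]//f,10):
        cv2.putText(t,str(y+i),(0,i*f+9),0,.35,(0,0,255),1);t[i*f,::6]=(0,0,255)
    cv2.imwrite("pics/"+name+".png",t);return im
def tool():
    o=get_obs();return o["tcp_pos"],R.from_rotvec(o["orientation"]),o
E
python3 - <<'E'
from h import *
D={"left":([(110.5,209.2),(133.5,202),(139.7,225.5),(116.8,232)],[(171.5,130.8),(185.5,138.5),(174.3,149.5),(161,142)]),
"mid":([(173,211),(195.8,206.2),(199.8,229.5),(177.3,234)],[(198,161),(211,170.5),(199.7,182),(186.3,173)]),
"right":([(228.5,194.5),(251.2,199.7),(245.5,222.7),(222.8,216.8)],[(234,177.5),(239.7,191.8),(223,199),(216.2,184)])}
for k,(a,b) in D.items():
    P=[];
    for p,q in zip(np.array(a)-.45,np.array(b)-.45):
        X,e=tri(p,q);P.append(X);print(k,X.round(4),round(e,4))
    c=np.mean(P,0)
    print(k,'centre',c.round(4))
    z={"left":.1,"mid":.09,"right":.13}[k]
    Q=np.array([plane("top",p,z) for p in np.array(a)-.45]);v=Q[:,:2]
    e=np.roll(v,-1,0)-v
    Q2=np.array([plane("scene",p,z) for p in np.array(b)-.45])
    print(' plane c',Q.mean(0).round(4),Q2.mean(0).round(4),'sides',np.linalg.norm(e,axis=1).round(4),'ang',(np.degrees(np.arctan2(e[:,1],e[:,0]))%90).round(1))
# brush handle top; pot rim
print(tri((294.7-.45,201-.45),(261.2-.45,209-.45)))
print('pot',plane("top",(291.1,207.8),.07),plane("scene",(260.2,225),.07))
t,r,o=tool();print(t,r.as_matrix().round(3))
E
```

```text
left [0.486  0.2537 0.102 ] 0.0042
left [0.5075 0.1859 0.0963] 0.0042
left [0.4346 0.1616 0.109 ] 0.0011
left [0.4167 0.2303 0.1073] 0.0014
left centre [0.4612 0.2079 0.1037]
 plane c [0.4629 0.2084 0.1   ] [0.4609 0.2111 0.1   ] sides [0.0724 0.0755 0.0709 0.0733] ang [16.5 15.8 14.7 17. ]
mid [0.4786 0.0655 0.0894] 0.0023
mid [ 0.4912 -0.0038  0.0867] 0.0046
mid [ 0.4214 -0.0173  0.0896] 0.0016
mid [0.4087 0.0518 0.0878] 0.0002
mid centre [0.45   0.024  0.0884]
 plane c [0.4504 0.0236 0.09  ] [0.4488 0.0232 0.09  ] sides [0.0712 0.0733 0.0695 0.0723] ang [10.7  9.5 10.  10.9]
right [ 0.5213 -0.1079  0.1241] 0.0012
right [ 0.4984 -0.1744  0.1314] 0.0075
right [ 0.4313 -0.1565  0.1315] 0.0037
right [ 0.4517 -0.0898  0.1316] 0.0014
right centre [ 0.4757 -0.1321  0.1296]
 plane c [ 0.4769 -0.1327  0.13  ] [ 0.4741 -0.1319  0.13  ] sides [0.0701 0.0714 0.0699 0.0695] ang [75.5 74.8 74.  75. ]
(array([ 0.4852415 , -0.29974034,  0.18847053]), np.float64(0.0001367909182263428))
pot [ 0.48236314 -0.30195256  0.07      ] [ 0.48071594 -0.30482996  0.07      ]
[0.16481252 0.65407139 0.24444601] [[ 0.244 -0.    -0.97 ]
 [ 0.97  -0.002  0.244]
 [-0.002 -1.    -0.   ]]
```

```bash
cat >> h.py <<'E'
def plan(pts):
    """pts: list of (x,y,z,theta deg): prints rotation (ay) done first, then tool shift in mm"""
    p,r,o=tool();m=r.as_matrix();th=np.degrees(np.arctan2(m[1,0],m[0,0]))
    print("tcp",p.round(4),"th",round(th,1),"down",m[:,1].round(3),"F",o["contact_force"].round(1),"grip",round(o["grip_width"]*1e3,1),"t",round(o["clock"],1))
    for x,y,z,t in pts:
        a=np.radians(t);d=np.array([x,y,z])-p
        tx=np.cos(a)*d[0]+np.sin(a)*d[1];tz=-np.sin(a)*d[0]+np.cos(a)*d[1]
        print(f"-> ay {-np.radians(t-th):.3f}; tx {tx*1e3:.1f} ty {-d[2]*1e3:.1f} tz {tz*1e3:.1f}")
        p=np.array([x,y,z]);th=t
E
python3 - <<'E'
from h import *
plan([(.40,.40,.244,75.9),(.4496,.0234,.244,75.9),(.4496,.0234,.15,100.3)])
E
```

```text
tcp [0.1648 0.6541 0.2444] th 75.9 down [-0.    -0.002 -1.   ] F [0.7 0.5 0.1] grip 85.3 t 0.1
-> ay -0.001; tx -189.1 ty 0.4 tz -290.0
-> ay -0.000; tx -353.2 ty -0.0 tz -139.9
-> ay -0.426; tx 0.0 ty 94.0 tz -0.0
```

Request:
jog_arm(motion=[{"tx": -19, "tz": -29}, {"tx": -19, "tz": -29}, {"tx": -19, "tz": -29}, {"tx": -19, "tz": -29}, {"tx": -19, "tz": -29}, {"tx": -19, "tz": -29}, {"tx": -19, "tz": -29}, {"tx": -19, "tz": -29}, {"tx": -19, "tz": -29}, {"tx": -19, "tz": -29}])

```text
schema error: expected keys gripper, tx, ty, tz, ax, ay, az
```

Request:
jog_arm(motion=[{"tx": -35, "tz": -14}, {"tx": -35, "tz": -14}, {"tx": -35, "tz": -14}, {"tx": -35, "tz": -14}, {"tx": -35, "tz": -14}, {"tx": -35, "tz": -14}, {"tx": -35, "tz": -14}, {"tx": -35, "tz": -14}, {"tx": -35, "tz": -14}, {"tx": -35, "tz": -14}, {}, {}])

```text
schema error: expected keys gripper, tx, ty, tz, ax, ay, az
```

Request:
jog_arm(motion=[{"ay": -0.142, "ty": 25}, {"ay": -0.142, "ty": 25}, {"ay": -0.142, "ty": 24}, {}, {}])

```text
schema error: expected keys gripper, tx, ty, tz, ax, ay, az
```

Run:
```python
from h import *
plan([(.4496,.0234,.108,100.3)])
zoom("scene",130,100,120,"d1",f=5)
```

```text
tcp [0.1648 0.6541 0.2444] th 75.9 down [-0.    -0.002 -1.   ] F [0.7 0.5 0.1] grip 85.3 t 0.1
-> ay -0.427; tx -671.4 ty 136.4 tz -167.4
```

View pics/d1.png

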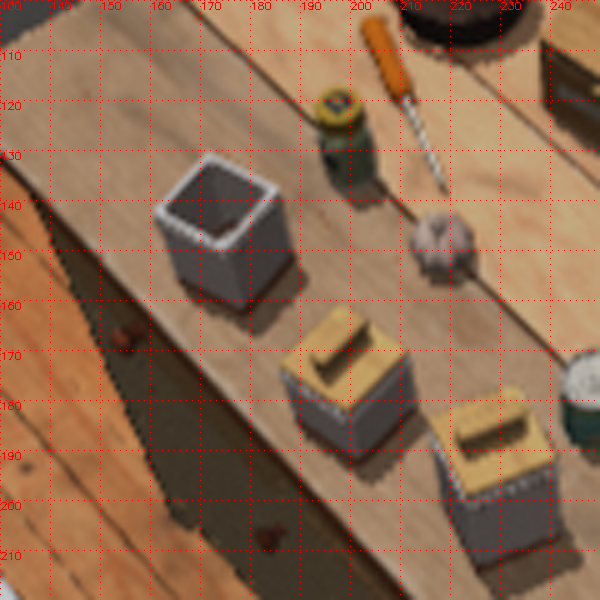

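The move calls were refused because each row needs every key, so nothing has moved yet.

Request:
jog_arm(motion=[{"gripper": 85, "tx": -19, "ty": 0, "tz": -29, "ax": 0, "ay": 0, "az": 0}, {"gripper": 85, "tx": -19, "ty": 0, "tz": -29, "ax": 0, "ay": 0, "az": 0}, {"gripper": 85, "tx": -19, "ty": 0, "tz": -29, "ax": 0, "ay": 0, "az": 0}, {"gripper": 85, "tx": -19, "ty": 0, "tz": -29, "ax": 0, "ay": 0, "az": 0}, {"gripper": 85, "tx": -19, "ty": 0, "tz": -29, "ax": 0, "ay": 0, "az": 0}, {"gripper": 85, "tx": -19, "ty": 0, "tz": -29, "ax": 0, "ay": 0, "az": 0}, {"gripper": 85, "tx": -19, "ty": 0, "tz": -29, "ax": 0, "ay": 0, "az": 0}, {"gripper": 85, "tx": -19, "ty": 0, "tz": -29, "ax": 0, "ay": 0, "az": 0}, {"gripper": 85, "tx": -19, "ty": 0, "tz": -29, "ax": 0, "ay": 0, "az": 0}, {"gripper": 85, "tx": -19, "ty": 0, "tz": -29, "ax": 0, "ay": 0, "az": 0}])

```text
clock: 1.15
tcp_pos: [0.4004, 0.3982, 0.2452]
orientation: [-1.316, -1.025, 1.026]
contact_force: [0.5, 0.4, 1.1]
grip_width: 0.0853
```

Request:
jog_arm(motion=[{"gripper": 85, "tx": -35, "ty": 0, "tz": -14, "ax": 0, "ay": 0, "az": 0}, {"gripper": 85, "tx": -35, "ty": 0, "tz": -14, "ax": 0, "ay": 0, "az": 0}, {"gripper": 85, "tx": -35, "ty": 0, "tz": -14, "ax": 0, "ay": 0, "az": 0}, {"gripper": 85, "tx": -35, "ty": 0, "tz": -14, "ax": 0, "ay": 0, "az": 0}, {"gripper": 85, "tx": -35, "ty": 0, "tz": -14, "ax": 0, "ay": 0, "az": 0}, {"gripper": 85, "tx": -35, "ty": 0, "tz": -14, "ax": 0, "ay": 0, "az": 0}, {"gripper": 85, "tx": -35, "ty": 0, "tz": -14, "ax": 0, "ay": 0, "az": 0}, {"gripper": 85, "tx": -35, "ty": 0, "tz": -14, "ax": 0, "ay": 0, "az": 0}, {"gripper": 85, "tx": -35, "ty": 0, "tz": -14, "ax": 0, "ay": 0, "az": 0}, {"gripper": 85, "tx": -35, "ty": 0, "tz": -14, "ax": 0, "ay": 0, "az": 0}, {"gripper": 85, "tx": 0, "ty": 0, "tz": 0, "ax": 0, "ay": -0.14, "az": 0}, {"gripper": 85, "tx": 0, "ty": 0, "tz": 0, "ax": 0, "ay": -0.14, "az": 0}])

```text
clock: 2.35
tcp_pos: [0.4498, 0.0244, 0.2452]
orientation: [-1.192, -1.235, 1.235]
contact_force: [0.3, 1.2, 0.2]
grip_width: 0.0851
```

Request:
jog_arm(motion=[{"gripper": 60, "tx": 0, "ty": 30, "tz": 0, "ax": 0, "ay": -0.145, "az": 0}, {"gripper": 60, "tx": 0, "ty": 30, "tz": 0, "ax": 0, "ay": 0, "az": 0}, {"gripper": 60, "tx": 0, "ty": 0, "tz": 0, "ax": 0, "ay": 0, "az": 0}, {"gripper": 60, "tx": 0, "ty": 0, "tz": 0, "ax": 0, "ay": 0, "az": 0}])

```text
clock: 2.75
tcp_pos: [0.4497, 0.0257, 0.1855]
orientation: [-1.119, -1.338, 1.34]
contact_force: [0.3, -0.6, -0.4]
grip_width: 0.0596
```

Run:
```python
from h import *
plan([(.4496,.0234,.108,100.3)])
zoom("scene",150,120,120,"d2",f=5)
zoom("top",105,160,100,"d3",f=6)
```

```text
tcp [0.4497 0.0257 0.1855] th 100.2 down [-0.001 -0.001 -1.   ] F [ 0.3 -0.6 -0.4] grip 59.6 t 2.8
-> ay -0.002; tx -2.3 ty 77.5 tz 0.6
```

View pics/d2.png

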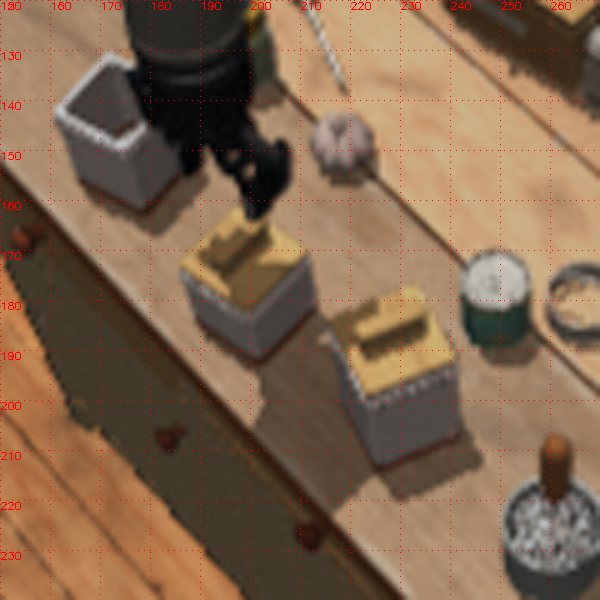

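View pics/d3.png

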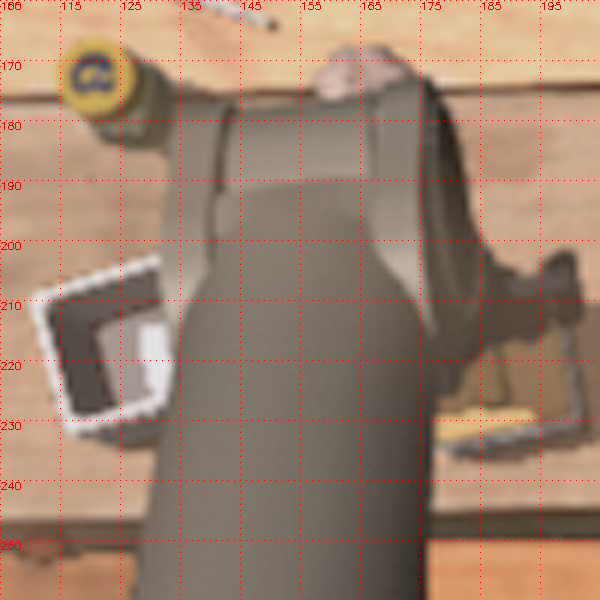

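The gripper is over the short canister's stopper, and nothing has been disturbed. I'll descend and grasp.

Request:
jog_arm(motion=[{"gripper": 60, "tx": -2, "ty": 30, "tz": 0.5, "ax": 0, "ay": 0, "az": 0}, {"gripper": 60, "tx": 0, "ty": 30, "tz": 0, "ax": 0, "ay": 0, "az": 0}, {"gripper": 60, "tx": 0, "ty": 17, "tz": 0, "ax": 0, "ay": 0, "az": 0}, {"gripper": 60, "tx": 0, "ty": 0, "tz": 0, "ax": 0, "ay": 0, "az": 0}, {"gripper": 0, "tx": 0, "ty": 0, "tz": 0, "ax": 0, "ay": 0, "az": 0}, {"gripper": 0, "tx": 0, "ty": 0, "tz": 0, "ax": 0, "ay": 0, "az": 0}, {"gripper": 0, "tx": 0, "ty": 0, "tz": 0, "ax": 0, "ay": 0, "az": 0}, {"gripper": 0, "tx": 0, "ty": 0, "tz": 0, "ax": 0, "ay": 0, "az": 0}, {"gripper": 0, "tx": 0, "ty": 0, "tz": 0, "ax": 0, "ay": 0, "az": 0}], newtons=40)

```text
clock: 3.75
tcp_pos: [0.4509, 0.0241, 0.1096]
orientation: [-1.121, -1.341, 1.337]
contact_force: [-0.8, -1.0, 7.2]
grip_width: 0.0151
```

Request:
jog_arm(motion=[{"gripper": 0, "tx": 0, "ty": -5, "tz": 0, "ax": 0, "ay": 0, "az": 0}, {"gripper": 0, "tx": 0, "ty": -10, "tz": 0, "ax": 0, "ay": 0, "az": 0}, {"gripper": 0, "tx": 0, "ty": -10, "tz": 0, "ax": 0, "ay": 0, "az": 0}, {"gripper": 0, "tx": 0, "ty": -30, "tz": 0, "ax": 0, "ay": 0, "az": 0}, {"gripper": 0, "tx": 0, "ty": -40, "tz": 0, "ax": 0, "ay": 0, "az": 0}, {"gripper": 0, "tx": 0, "ty": -40, "tz": 0, "ax": 0, "ay": 0, "az": 0}, {"gripper": 0, "tx": 0, "ty": 0, "tz": 0, "ax": 0, "ay": 0, "az": 0}])

```text
clock: 4.45
tcp_pos: [0.4529, 0.0241, 0.2489]
orientation: [-1.126, -1.348, 1.332]
contact_force: [0.7, -0.1, -1.4]
grip_width: 0.015
```

Run:
```python
from h import *
plan([(.47,.44,.24,90),(.47,.44,.06,90)])
zoom("scene",130,100,120,"d4",f=5)
```

```text
tcp [0.4529 0.0241 0.2489] th 100.2 down [ 0.01   0.003 -1.   ] F [ 0.7 -0.1 -1.4] grip 15.0 t 4.5
-> ay 0.178; tx 415.9 ty 8.9 tz -17.1
-> ay -0.000; tx 0.0 ty 180.0 tz 0.0
```

View pics/d4.png

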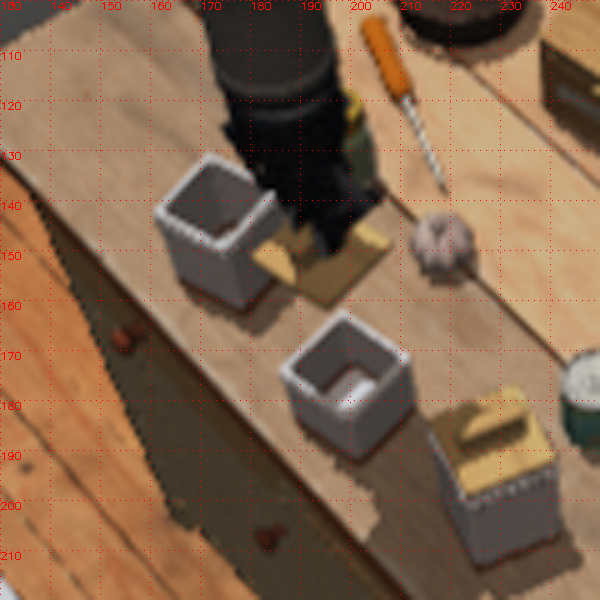

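The stopper is out and the short canister stayed put. Next I'll carry the stopper to the free area.

Request:
jog_arm(motion=[{"gripper": 0, "tx": 0, "ty": 0, "tz": 0, "ax": 0, "ay": 0.09, "az": 0}, {"gripper": 0, "tx": 0, "ty": 0, "tz": 0, "ax": 0, "ay": 0.09, "az": 0}, {"gripper": 0, "tx": 41.5, "ty": 1, "tz": -2, "ax": 0, "ay": 0, "az": 0}, {"gripper": 0, "tx": 41.5, "ty": 1, "tz": -2, "ax": 0, "ay": 0, "az": 0}, {"gripper": 0, "tx": 41.5, "ty": 1, "tz": -2, "ax": 0, "ay": 0, "az": 0}, {"gripper": 0, "tx": 41.5, "ty": 1, "tz": -2, "ax": 0, "ay": 0, "az": 0}, {"gripper": 0, "tx": 41.5, "ty": 1, "tz": -2, "ax": 0, "ay": 0, "az": 0}, {"gripper": 0, "tx": 41.5, "ty": 1, "tz": -2, "ax": 0, "ay": 0, "az": 0}, {"gripper": 0, "tx": 41.5, "ty": 1, "tz": -2, "ax": 0, "ay": 0, "az": 0}, {"gripper": 0, "tx": 41.5, "ty": 1, "tz": -1, "ax": 0, "ay": 0, "az": 0}, {"gripper": 0, "tx": 41.5, "ty": 1, "tz": -1, "ax": 0, "ay": 0, "az": 0}, {"gripper": 0, "tx": 41.5, "ty": 1, "tz": -1, "ax": 0, "ay": 0, "az": 0}])

```text
clock: 5.7
tcp_pos: [0.4668, 0.4397, 0.2318]
orientation: [-1.21, -1.206, 1.21]
contact_force: [0.6, -0.3, -0.6]
grip_width: 0.0152
```

Request:
jog_arm(motion=[{"gripper": 0, "tx": 0, "ty": 40, "tz": 0, "ax": 0, "ay": 0, "az": 0}, {"gripper": 0, "tx": 0, "ty": 40, "tz": 0, "ax": 0, "ay": 0, "az": 0}, {"gripper": 0, "tx": 0, "ty": 40, "tz": 0, "ax": 0, "ay": 0, "az": 0}, {"gripper": 0, "tx": 0, "ty": 40, "tz": 0, "ax": 0, "ay": 0, "az": 0}, {"gripper": 0, "tx": 0, "ty": 15, "tz": 0, "ax": 0, "ay": 0, "az": 0}, {"gripper": 0, "tx": 0, "ty": 0, "tz": 0, "ax": 0, "ay": 0, "az": 0}, {"gripper": 0, "tx": 0, "ty": 0, "tz": 0, "ax": 0, "ay": 0, "az": 0}])

```text
clock: 6.4
tcp_pos: [0.4682, 0.4392, 0.0594]
orientation: [-1.21, -1.209, 1.207]
contact_force: [-0.1, -0.3, -0.8]
grip_width: 0.0151
```

Run:
```python
from h import *
plan([(.47,.44,.047,90)])
```

```text
tcp [0.4682 0.4392 0.0594] th 89.9 down [ 0.001  0.001 -1.   ] F [-0.1 -0.3 -0.8] grip 15.1 t 6.4
-> ay -0.002; tx 0.8 ty 12.4 tz -1.8
```

Request:
jog_arm(motion=[{"gripper": 0, "tx": 0, "ty": 6, "tz": 0, "ax": 0, "ay": 0, "az": 0}, {"gripper": 0, "tx": 0, "ty": 4, "tz": 0, "ax": 0, "ay": 0, "az": 0}, {"gripper": 0, "tx": 0, "ty": 2, "tz": 0, "ax": 0, "ay": 0, "az": 0}, {"gripper": 0, "tx": 0, "ty": 0, "tz": 0, "ax": 0, "ay": 0, "az": 0}])

```text
clock: 6.8
tcp_pos: [0.4677, 0.4391, 0.0468]
orientation: [-1.21, -1.209, 1.207]
contact_force: [0.0, -0.0, 0.1]
grip_width: 0.0152
```

Request:
jog_arm(motion=[{"gripper": 0, "tx": 0, "ty": 1, "tz": 0, "ax": 0, "ay": 0, "az": 0}, {"gripper": 0, "tx": 0, "ty": 0, "tz": 0, "ax": 0, "ay": 0, "az": 0}, {"gripper": 50, "tx": 0, "ty": 0, "tz": 0, "ax": 0, "ay": 0, "az": 0}, {"gripper": 50, "tx": 0, "ty": 0, "tz": 0, "ax": 0, "ay": 0, "az": 0}, {"gripper": 60, "tx": 0, "ty": 0, "tz": 0, "ax": 0, "ay": 0, "az": 0}, {"gripper": 60, "tx": 0, "ty": -30, "tz": 0, "ax": 0, "ay": 0, "az": 0}, {"gripper": 60, "tx": 0, "ty": -40, "tz": 0, "ax": 0, "ay": 0, "az": 0}, {"gripper": 60, "tx": 0, "ty": -40, "tz": 0, "ax": 0, "ay": 0, "az": 0}, {"gripper": 60, "tx": 0, "ty": -40, "tz": 0, "ax": 0, "ay": 0, "az": 0}, {"gripper": 60, "tx": 0, "ty": -40, "tz": 0, "ax": 0, "ay": 0, "az": 0}, {"gripper": 60, "tx": 0, "ty": 0, "tz": 0, "ax": 0, "ay": 0, "az": 0}])

```text
clock: 7.9
tcp_pos: [0.4701, 0.441, 0.2418]
orientation: [-1.21, -1.217, 1.198]
contact_force: [0.8, -0.5, 0.2]
grip_width: 0.0596
```

Run:
```python
from h import *
plan([(.4755,-.1323,.24,75),(.4755,-.1323,.15,75)])
im=vision.grab_frame("scene")[:,:,::-1]
zoom("scene",70,80,200,"d5",f=4,im=im[:230])
zoom("top",100,150,200,"d6",f=4,im=vision.grab_frame("top")[:260,:,::-1])
```

```text
tcp [0.4701 0.441  0.2418] th 89.9 down [ 0.007  0.008 -1.   ] F [ 0.8 -0.5  0.2] grip 59.6 t 7.9
-> ay 0.260; tx -552.4 ty 1.8 tz -153.5
-> ay -0.000; tx 0.0 ty 90.0 tz 0.0
```

View pics/d5.png

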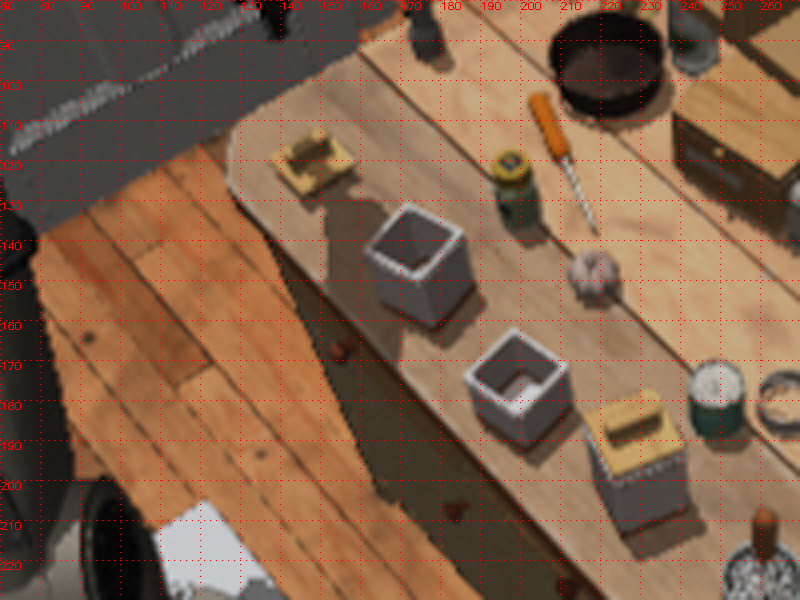

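View pics/d6.png

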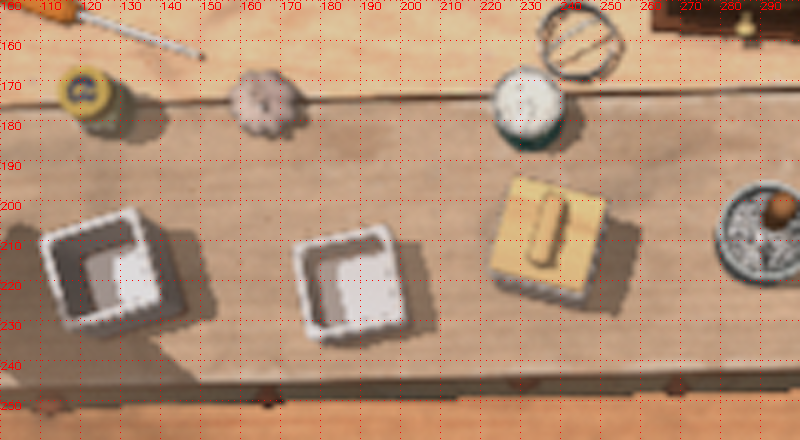

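Stopper 1 is set down at scene (148,121) and nothing else has moved. Next is the tall canister's stopper.

Request:
jog_arm(motion=[{"gripper": 60, "tx": 0, "ty": 0, "tz": 0, "ax": 0, "ay": 0.13, "az": 0}, {"gripper": 60, "tx": 0, "ty": 0, "tz": 0, "ax": 0, "ay": 0.13, "az": 0}, {"gripper": 60, "tx": -45, "ty": 0, "tz": -12.5, "ax": 0, "ay": 0, "az": 0}, {"gripper": 60, "tx": -45, "ty": 0, "tz": -12.5, "ax": 0, "ay": 0, "az": 0}, {"gripper": 60, "tx": -45, "ty": 0, "tz": -12.5, "ax": 0, "ay": 0, "az": 0}, {"gripper": 60, "tx": -45, "ty": 0, "tz": -12.5, "ax": 0, "ay": 0, "az": 0}, {"gripper": 60, "tx": -45, "ty": 0, "tz": -12.5, "ax": 0, "ay": 0, "az": 0}, {"gripper": 60, "tx": -45, "ty": 0, "tz": -12.5, "ax": 0, "ay": 0, "az": 0}, {"gripper": 60, "tx": -45, "ty": 0, "tz": -12.5, "ax": 0, "ay": 0, "az": 0}, {"gripper": 60, "tx": -45, "ty": 0, "tz": -12.5, "ax": 0, "ay": 0, "az": 0}, {"gripper": 60, "tx": -45, "ty": 0, "tz": -12.5, "ax": 0, "ay": 0, "az": 0}, {"gripper": 60, "tx": -45, "ty": 0, "tz": -12.5, "ax": 0, "ay": 0, "az": 0}])

```text
clock: 9.2
tcp_pos: [0.4704, -0.03, 0.2338]
orientation: [-1.32, -1.012, 1.016]
contact_force: [1.3, -0.3, 0.4]
grip_width: 0.0601
```

Request:
jog_arm(motion=[{"gripper": 60, "tx": -45, "ty": 0, "tz": -12.5, "ax": 0, "ay": 0, "az": 0}, {"gripper": 60, "tx": -45, "ty": 0, "tz": -12.5, "ax": 0, "ay": 0, "az": 0}, {"gripper": 60, "tx": -12, "ty": 20, "tz": -3, "ax": 0, "ay": 0, "az": 0}, {"gripper": 60, "tx": 0, "ty": 20, "tz": 0, "ax": 0, "ay": 0, "az": 0}, {"gripper": 60, "tx": 0, "ty": 0, "tz": 0, "ax": 0, "ay": 0, "az": 0}, {"gripper": 60, "tx": 0, "ty": 0, "tz": 0, "ax": 0, "ay": 0, "az": 0}])

```text
clock: 9.8
tcp_pos: [0.4716, -0.1337, 0.1944]
orientation: [-1.32, -1.012, 1.016]
contact_force: [0.7, -1.0, -0.3]
grip_width: 0.0596
```

Run:
```python
from h import *
plan([(.4755,-.1323,.149,75)])
zoom("scene",150,120,120,"d7",f=5)
```

```text
tcp [ 0.4716 -0.1337  0.1944] th 75.0 down [-0.003 -0.    -1.   ] F [ 0.7 -1.  -0.3] grip 59.6 t 9.8
-> ay 0.000; tx 2.3 ty 45.4 tz -3.4
```

View pics/d7.png

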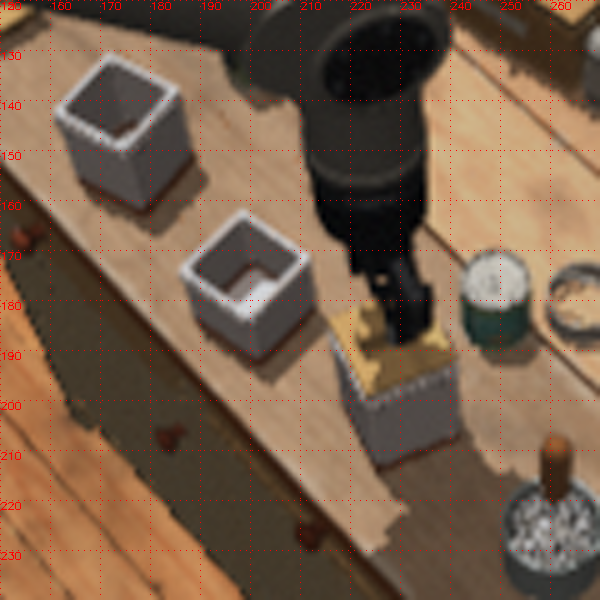

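The gripper is above the tall canister's stopper, which hasn't moved.

Request:
jog_arm(motion=[{"gripper": 60, "tx": 2, "ty": 25, "tz": -3.5, "ax": 0, "ay": 0, "az": 0}, {"gripper": 60, "tx": 0, "ty": 20, "tz": 0, "ax": 0, "ay": 0, "az": 0}, {"gripper": 60, "tx": 0, "ty": 0, "tz": 0, "ax": 0, "ay": 0, "az": 0}, {"gripper": 0, "tx": 0, "ty": 0, "tz": 0, "ax": 0, "ay": 0, "az": 0}, {"gripper": 0, "tx": 0, "ty": 0, "tz": 0, "ax": 0, "ay": 0, "az": 0}, {"gripper": 0, "tx": 0, "ty": 0, "tz": 0, "ax": 0, "ay": 0, "az": 0}, {"gripper": 0, "tx": 0, "ty": 0, "tz": 0, "ax": 0, "ay": 0, "az": 0}, {"gripper": 0, "tx": 0, "ty": 0, "tz": 0, "ax": 0, "ay": 0, "az": 0}])

```text
clock: 10.65
tcp_pos: [0.4773, -0.1328, 0.1515]
orientation: [-1.323, -1.016, 1.013]
contact_force: [-0.7, 1.4, 7.4]
grip_width: 0.0152
```

Request:
jog_arm(motion=[{"gripper": 0, "tx": 0, "ty": -5, "tz": 0, "ax": 0, "ay": 0, "az": 0}, {"gripper": 0, "tx": 0, "ty": -10, "tz": 0, "ax": 0, "ay": 0, "az": 0}, {"gripper": 0, "tx": 0, "ty": -10, "tz": 0, "ax": 0, "ay": 0, "az": 0}, {"gripper": 0, "tx": 0, "ty": -30, "tz": 0, "ax": 0, "ay": 0, "az": 0}, {"gripper": 0, "tx": 0, "ty": -40, "tz": 0, "ax": 0, "ay": 0, "az": 0}, {"gripper": 0, "tx": 0, "ty": -10, "tz": 0, "ax": 0, "ay": 0, "az": 0}, {"gripper": 0, "tx": 0, "ty": 0, "tz": 0, "ax": 0, "ay": 0, "az": 0}])

```text
clock: 11.35
tcp_pos: [0.4775, -0.1334, 0.2575]
orientation: [-1.325, -1.018, 1.011]
contact_force: [-0.5, 1.3, -1.7]
grip_width: 0.0149
```

Run:
```python
from h import *
plan([(.47,.335,.25,75),(.47,.335,.06,90)])
zoom("scene",150,120,120,"d8",f=5)
```

```text
tcp [ 0.4775 -0.1334  0.2575] th 75.0 down [ 0.005  0.    -1.   ] F [-0.5  1.3 -1.7] grip 14.9 t 11.3
-> ay -0.000; tx 450.5 ty 7.5 tz 128.4
-> ay -0.262; tx 0.0 ty 190.0 tz 0.0
```

View pics/d8.png

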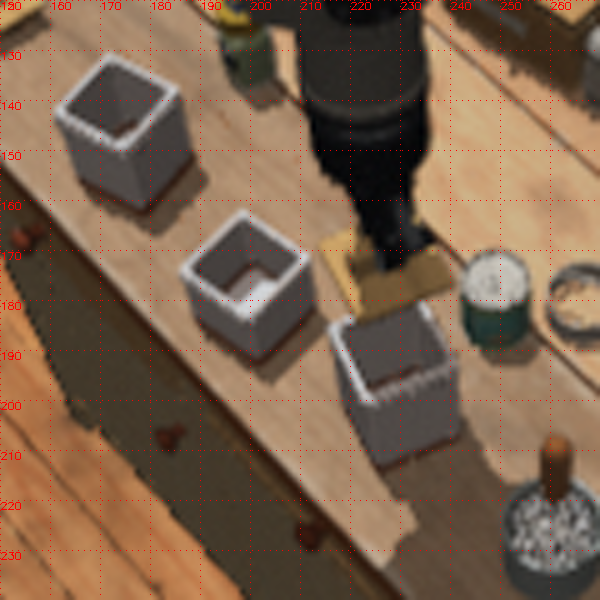

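The stopper is out and the canister is undisturbed. I'll carry it to y ≈ 0.335.

Request:
jog_arm(motion=[{"gripper": 0, "tx": 41, "ty": 0.5, "tz": 11.7, "ax": 0, "ay": 0, "az": 0}, {"gripper": 0, "tx": 41, "ty": 0.5, "tz": 11.7, "ax": 0, "ay": 0, "az": 0}, {"gripper": 0, "tx": 41, "ty": 0.5, "tz": 11.7, "ax": 0, "ay": 0, "az": 0}, {"gripper": 0, "tx": 41, "ty": 0.5, "tz": 11.7, "ax": 0, "ay": 0, "az": 0}, {"gripper": 0, "tx": 41, "ty": 0.5, "tz": 11.7, "ax": 0, "ay": 0, "az": 0}, {"gripper": 0, "tx": 41, "ty": 0.5, "tz": 11.7, "ax": 0, "ay": 0, "az": 0}, {"gripper": 0, "tx": 41, "ty": 0.5, "tz": 11.7, "ax": 0, "ay": 0, "az": 0}, {"gripper": 0, "tx": 41, "ty": 0.5, "tz": 11.7, "ax": 0, "ay": 0, "az": 0}, {"gripper": 0, "tx": 41, "ty": 0.5, "tz": 11.7, "ax": 0, "ay": 0, "az": 0}, {"gripper": 0, "tx": 41, "ty": 0.5, "tz": 11.7, "ax": 0, "ay": 0, "az": 0}, {"gripper": 0, "tx": 41, "ty": 0.5, "tz": 11.7, "ax": 0, "ay": 0, "az": 0}])

```text
clock: 12.5
tcp_pos: [0.4676, 0.3369, 0.2477]
orientation: [-1.322, -1.011, 1.017]
contact_force: [1.2, -0.4, 0.3]
grip_width: 0.0154
```

Request:
jog_arm(motion=[{"gripper": 0, "tx": 0, "ty": 0, "tz": 0, "ax": 0, "ay": -0.13, "az": 0}, {"gripper": 0, "tx": 0, "ty": 0, "tz": 0, "ax": 0, "ay": -0.13, "az": 0}, {"gripper": 0, "tx": 0, "ty": 40, "tz": 0, "ax": 0, "ay": 0, "az": 0}, {"gripper": 0, "tx": 0, "ty": 40, "tz": 0, "ax": 0, "ay": 0, "az": 0}, {"gripper": 0, "tx": 0, "ty": 40, "tz": 0, "ax": 0, "ay": 0, "az": 0}, {"gripper": 0, "tx": 0, "ty": 40, "tz": 0, "ax": 0, "ay": 0, "az": 0}, {"gripper": 0, "tx": 0, "ty": 25, "tz": 0, "ax": 0, "ay": 0, "az": 0}, {"gripper": 0, "tx": 0, "ty": 0, "tz": 0, "ax": 0, "ay": 0, "az": 0}, {"gripper": 0, "tx": 0, "ty": 0, "tz": 0, "ax": 0, "ay": 0, "az": 0}])

```text
clock: 13.4
tcp_pos: [0.4683, 0.3353, 0.064]
orientation: [-1.21, -1.206, 1.21]
contact_force: [-0.1, 0.2, -0.4]
grip_width: 0.015
```

Run:
```python
from h import *
plan([(.47,.335,.0475,90)])
```

```text
tcp [0.4683 0.3353 0.064 ] th 89.9 down [-0.002 -0.002 -1.   ] F [-0.1  0.2 -0.4] grip 15.0 t 13.4
-> ay -0.002; tx -0.3 ty 16.5 tz -1.7
```

Request:
jog_arm(motion=[{"gripper": 0, "tx": 0, "ty": 10, "tz": 0, "ax": 0, "ay": 0, "az": 0}, {"gripper": 0, "tx": 0, "ty": 5, "tz": 0, "ax": 0, "ay": 0, "az": 0}, {"gripper": 0, "tx": 0, "ty": 1, "tz": 0, "ax": 0, "ay": 0, "az": 0}, {"gripper": 0, "tx": 0, "ty": 0, "tz": 0, "ax": 0, "ay": 0, "az": 0}, {"gripper": 40, "tx": 0, "ty": 0, "tz": 0, "ax": 0, "ay": 0, "az": 0}, {"gripper": 40, "tx": 0, "ty": 0, "tz": 0, "ax": 0, "ay": 0, "az": 0}, {"gripper": 40, "tx": 0, "ty": 0, "tz": 0, "ax": 0, "ay": 0, "az": 0}, {"gripper": 40, "tx": 0, "ty": -30, "tz": 0, "ax": 0, "ay": 0, "az": 0}, {"gripper": 60, "tx": 0, "ty": -45, "tz": 0, "ax": 0, "ay": 0, "az": 0}, {"gripper": 60, "tx": 0, "ty": -45, "tz": 0, "ax": 0, "ay": 0, "az": 0}, {"gripper": 60, "tx": 0, "ty": -45, "tz": 0, "ax": 0, "ay": 0, "az": 0}, {"gripper": 60, "tx": 0, "ty": -45, "tz": 0, "ax": 0, "ay": 0, "az": 0}])

```text
clock: 14.6
tcp_pos: [0.4686, 0.3357, 0.261]
orientation: [-1.21, -1.208, 1.207]
contact_force: [0.1, 0.2, 0.3]
grip_width: 0.0598
```

Run:
```python
from h import *
plan([(.483,-.301,.265,90),(.483,-.301,.155,90)])
im=vision.grab_frame("scene")[:,:,::-1]
zoom("scene",110,80,200,"d9",f=4,im=im[:230])
zoom("top",100,150,200,"d10",f=4,im=vision.grab_frame("top")[:260,:,::-1])
```

```text
tcp [0.4686 0.3357 0.261 ] th 89.9 down [ 0.  0. -1.] F [0.1 0.2 0.3] grip 59.8 t 14.6
-> ay -0.002; tx -636.7 ty -4.0 tz -14.4
-> ay -0.000; tx 0.0 ty 110.0 tz 0.0
```

View pics/d9.png

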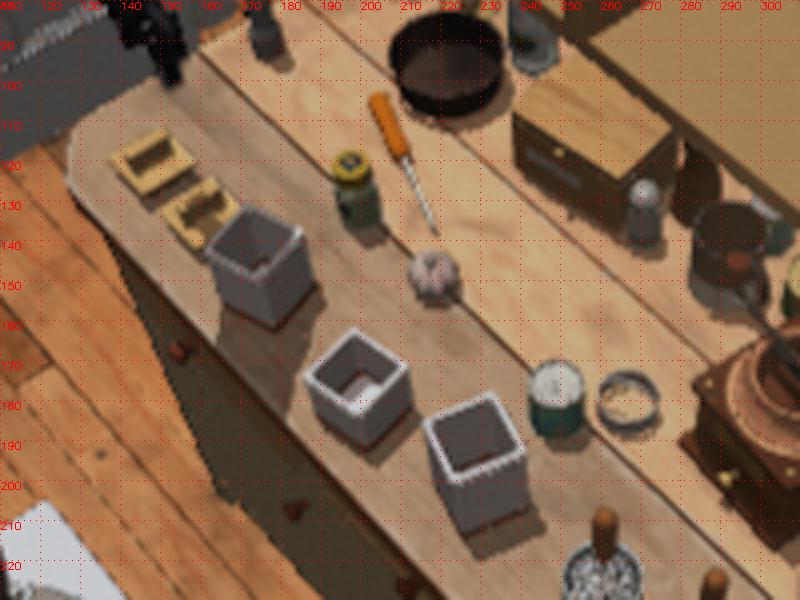

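View pics/d10.png

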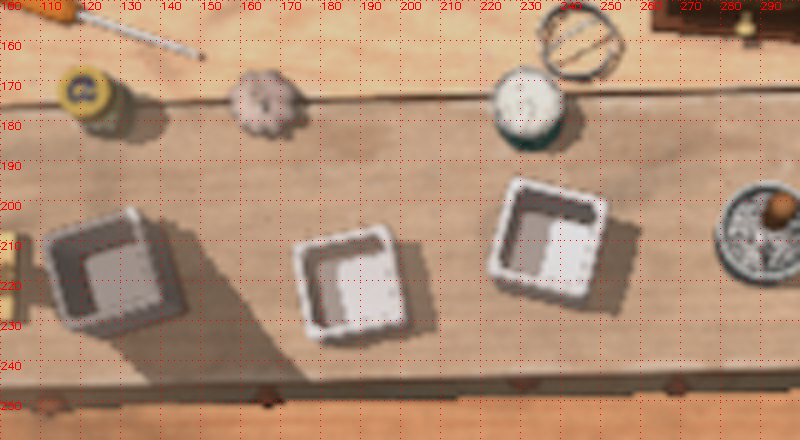

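Run:
```python
from h import *
print(plane("top",(329.5,190.5),.19),plane("top",(322,199),.06))
im=vision.grab_frame("top")[:,:,::-1]
zoom("top",260,170,90,"e1",f=7,im=im[:240])
```

```text
[ 0.51191677 -0.40237634  0.19      ] [ 0.50965594 -0.40207911  0.06      ]
```

View pics/e1.png

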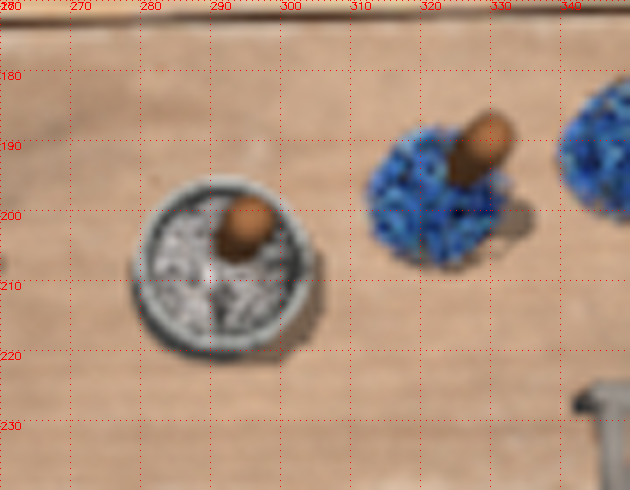

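Run:
```python
from h import *
print(plane("top",(295.2,200.6),.196),plane("top",(293.3,205.3),.118),plane("scene",(260.8,208.5),.196),plane("scene",(260.7,218),.118))
print(tri((295.2,200.6),(260.8,208.5)))
```

```text
[ 0.48383675 -0.30163987  0.196     ] [ 0.48261094 -0.30402419  0.118     ] [ 0.48270585 -0.30247525  0.196     ] [ 0.4849776  -0.30158605  0.118     ]
(array([ 0.4838722 , -0.30175176,  0.19375386]), np.float64(0.0007216934347982583))
```

The brush stands upright with its axis at ≈ (0.4835, −0.302). I'll move over it.

Request:
jog_arm(motion=[{"gripper": 60, "tx": -42, "ty": 0, "tz": -1, "ax": 0, "ay": 0, "az": 0}, {"gripper": 60, "tx": -42, "ty": 0, "tz": -1, "ax": 0, "ay": 0, "az": 0}, {"gripper": 60, "tx": -42, "ty": 0, "tz": -1, "ax": 0, "ay": 0, "az": 0}, {"gripper": 60, "tx": -42, "ty": 0, "tz": -1, "ax": 0, "ay": 0, "az": 0}, {"gripper": 60, "tx": -42, "ty": 0, "tz": -1, "ax": 0, "ay": 0, "az": 0}, {"gripper": 60, "tx": -42, "ty": 0, "tz": -1, "ax": 0, "ay": 0, "az": 0}, {"gripper": 60, "tx": -42, "ty": 0, "tz": -1, "ax": 0, "ay": 0, "az": 0}, {"gripper": 60, "tx": -42, "ty": 0, "tz": -1, "ax": 0, "ay": 0, "az": 0}, {"gripper": 60, "tx": -42, "ty": 0, "tz": -1, "ax": 0, "ay": 0, "az": 0}, {"gripper": 60, "tx": -42, "ty": 0, "tz": -1, "ax": 0, "ay": 0, "az": 0}, {"gripper": 60, "tx": -42, "ty": 0, "tz": -1, "ax": 0, "ay": 0, "az": 0}, {"gripper": 60, "tx": -42, "ty": 0, "tz": -1, "ax": 0, "ay": 0, "az": 0}])

```text
clock: 15.95
tcp_pos: [0.4789, -0.1695, 0.2578]
orientation: [-1.209, -1.207, 1.209]
contact_force: [0.3, 1.2, -0.1]
grip_width: 0.0603
```

Request:
jog_arm(motion=[{"gripper": 60, "tx": -42, "ty": 0, "tz": -1, "ax": 0, "ay": 0, "az": 0}, {"gripper": 60, "tx": -42, "ty": 0, "tz": -1, "ax": 0, "ay": 0, "az": 0}, {"gripper": 60, "tx": -42, "ty": 0, "tz": -1, "ax": 0, "ay": 0, "az": 0}, {"gripper": 60, "tx": -8, "ty": 15, "tz": 0, "ax": 0, "ay": 0, "az": 0}, {"gripper": 60, "tx": 0, "ty": 0, "tz": 0, "ax": 0, "ay": 0, "az": 0}, {"gripper": 60, "tx": 0, "ty": 0, "tz": 0, "ax": 0, "ay": 0, "az": 0}, {"gripper": 60, "tx": 0, "ty": 0, "tz": 0, "ax": 0, "ay": 0, "az": 0}])

```text
clock: 16.65
tcp_pos: [0.4831, -0.3001, 0.2436]
orientation: [-1.208, -1.21, 1.209]
contact_force: [0.5, -1.1, 0.4]
grip_width: 0.0601
```

Run:
```python
from h import *
plan([(.4835,-.302,.163,90)])
zoom("scene",190,130,120,"e2",f=5)
```

```text
tcp [ 0.4831 -0.3001  0.2436] th 90.0 down [-0.     0.001 -1.   ] F [ 0.5 -1.1  0.4] grip 60.1 t 16.6
-> ay 0.001; tx -1.9 ty 80.6 tz -0.4
```

View pics/e2.png

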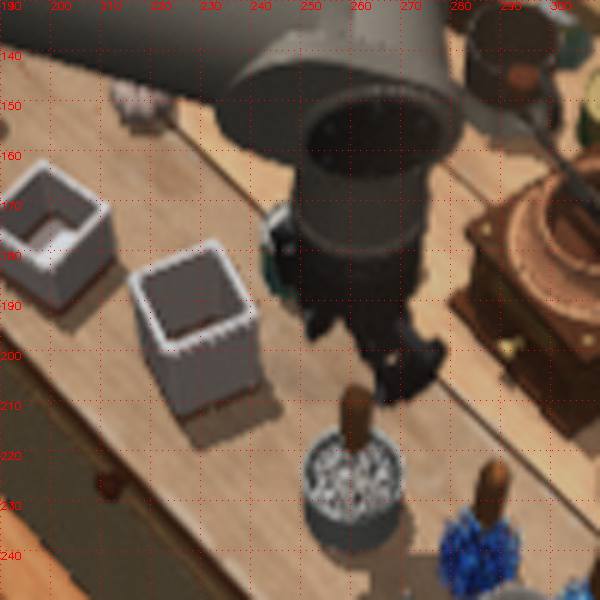

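Request:
jog_arm(motion=[{"gripper": 60, "tx": -2, "ty": 30, "tz": 0, "ax": 0, "ay": 0, "az": 0}, {"gripper": 60, "tx": 0, "ty": 30, "tz": 0, "ax": 0, "ay": 0, "az": 0}, {"gripper": 60, "tx": 0, "ty": 20, "tz": 0, "ax": 0, "ay": 0, "az": 0}, {"gripper": 60, "tx": 0, "ty": 0, "tz": 0, "ax": 0, "ay": 0, "az": 0}, {"gripper": 0, "tx": 0, "ty": 0, "tz": 0, "ax": 0, "ay": 0, "az": 0}, {"gripper": 0, "tx": 0, "ty": 0, "tz": 0, "ax": 0, "ay": 0, "az": 0}, {"gripper": 0, "tx": 0, "ty": 0, "tz": 0, "ax": 0, "ay": 0, "az": 0}, {"gripper": 0, "tx": 0, "ty": 0, "tz": 0, "ax": 0, "ay": 0, "az": 0}, {"gripper": 0, "tx": 0, "ty": 0, "tz": 0, "ax": 0, "ay": 0, "az": 0}], newtons=70)

```text
clock: 17.6
tcp_pos: [0.4837, -0.304, 0.1654]
orientation: [-1.212, -1.21, 1.207]
contact_force: [-0.9, 2.1, 7.9]
grip_width: 0.02
```

Gripped at 20 mm. I'll lift the brush straight up.

Request:
jog_arm(motion=[{"gripper": 0, "tx": 0, "ty": -10, "tz": 0, "ax": 0, "ay": 0, "az": 0}, {"gripper": 0, "tx": 0, "ty": -20, "tz": 0, "ax": 0, "ay": 0, "az": 0}, {"gripper": 0, "tx": 0, "ty": -30, "tz": 0, "ax": 0, "ay": 0, "az": 0}, {"gripper": 0, "tx": 0, "ty": -35, "tz": 0, "ax": 0, "ay": 0, "az": 0}, {"gripper": 0, "tx": 0, "ty": -35, "tz": 0, "ax": 0, "ay": 0, "az": 0}, {"gripper": 0, "tx": 0, "ty": -25, "tz": 0, "ax": 0, "ay": 0, "az": 0}, {"gripper": 0, "tx": 0, "ty": 0, "tz": 0, "ax": 0, "ay": 0, "az": 0}, {"gripper": 0, "tx": 0, "ty": 0, "tz": 0, "ax": 0, "ay": 0, "az": 0}])

```text
clock: 18.4
tcp_pos: [0.4825, -0.3041, 0.3192]
orientation: [-1.211, -1.208, 1.207]
contact_force: [-0.4, 0.1, -1.3]
grip_width: 0.0205
```

Run:
```python
from h import *
plan([(.4755,-.1323,.318,90)])
im=vision.grab_frame("scene")[:,:,::-1]
zoom("scene",190,130,120,"e3",f=5,im=im)
zoom("top",200,150,120,"e4",f=5,im=vision.grab_frame("top")[:,:,::-1])
```

```text
tcp [ 0.4825 -0.3041  0.3192] th 89.9 down [ 0.001 -0.    -1.   ] F [-0.4  0.1 -1.3] grip 20.5 t 18.4
-> ay -0.002; tx 171.8 ty 1.2 tz 7.0
```

View pics/e3.png

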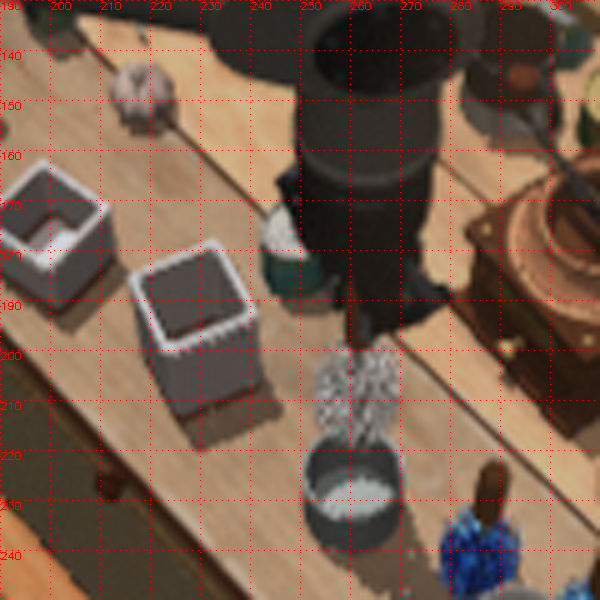

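View pics/e4.png

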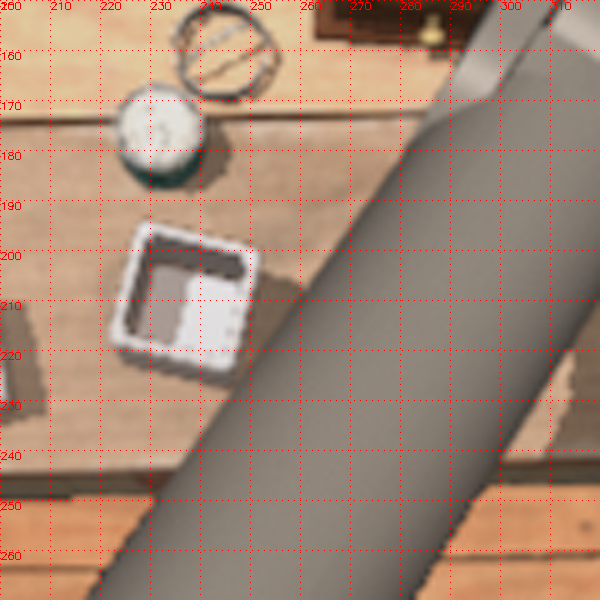

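Run:
```python
from h import *
p,r,o=tool()
for z in (.16,.235,.27): print(z,proj("scene",(p[0],p[1],z)))
# tall canister corners re-measure from e4: rim z .12
a=np.array([(228.9,194.3),(252,200.2),(245.7,224.2),(221.8,217.7)])-.4
Q=np.array([plane("top",q,.12) for q in a]);print(Q.round(4),Q.mean(0))
b=np.array([(215.6,186.2),(232.3,178),(241.6,192),(224,200)])-.4
Q=np.array([plane("scene",q,.12) for q in b]);print(Q.round(4),Q.mean(0))
```

```text
0.16 [260.65663295 213.62337547]
0.235 [261.06895709 203.41924507]
0.27 [261.27693068 198.27234871]
[[ 0.522  -0.1089  0.12  ]
 [ 0.5022 -0.1784  0.12  ]
 [ 0.4298 -0.1577  0.12  ]
 [ 0.4511 -0.0865  0.12  ]] [ 0.4762606  -0.13286111  0.12      ]
[[ 0.447  -0.0898  0.12  ]
 [ 0.5172 -0.1037  0.12  ]
 [ 0.5034 -0.1737  0.12  ]
 [ 0.433  -0.1564  0.12  ]] [ 0.4751358  -0.13089817  0.12      ]
```

Request:
jog_arm(motion=[{"gripper": 0, "tx": 43, "ty": 0, "tz": 1.7, "ax": 0, "ay": 0, "az": 0}, {"gripper": 0, "tx": 43, "ty": 0, "tz": 1.7, "ax": 0, "ay": 0, "az": 0}, {"gripper": 0, "tx": 43, "ty": 0, "tz": 1.7, "ax": 0, "ay": 0, "az": 0}, {"gripper": 0, "tx": 43, "ty": 0, "tz": 1.7, "ax": 0, "ay": 0, "az": 0}, {"gripper": 0, "tx": 0, "ty": 0, "tz": 0, "ax": 0, "ay": 0, "az": 0}, {"gripper": 0, "tx": 0, "ty": 0, "tz": 0, "ax": 0, "ay": 0, "az": 0}])

```text
clock: 19.1
tcp_pos: [0.4756, -0.131, 0.3178]
orientation: [-1.207, -1.208, 1.211]
contact_force: [-0.4, -0.5, -0.1]
grip_width: 0.0203
```

Run:
```python
from h import *
plan([(.4757,-.132,.318,90),(.4757,-.132,.18,90)])
zoom("scene",190,130,120,"e5",f=5)
zoom("top",200,150,120,"e6",f=5)
```

```text
tcp [ 0.4756 -0.131   0.3178] th 90.1 down [-0.002  0.    -1.   ] F [-0.4 -0.5 -0.1] grip 20.3 t 19.1
-> ay 0.001; tx -1.0 ty -0.2 tz -0.1
-> ay -0.000; tx 0.0 ty 138.0 tz 0.0
```

View pics/e5.png

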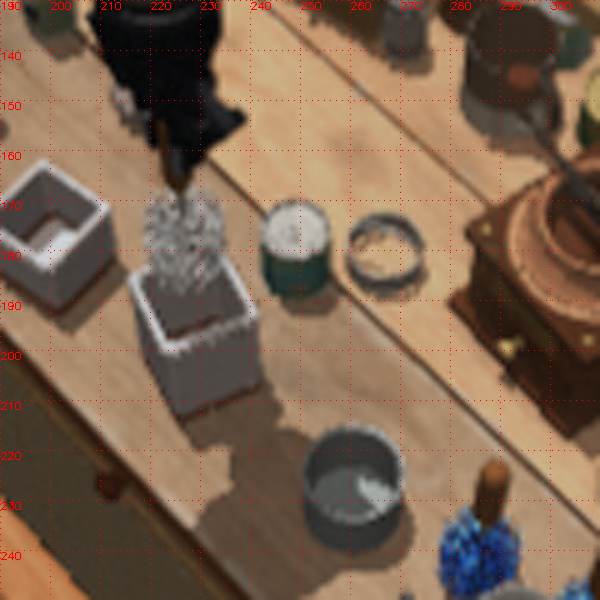

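The brush is hanging directly over the tall canister's mouth. I'll go down.

Request:
jog_arm(motion=[{"gripper": 0, "tx": -1, "ty": 20, "tz": 0, "ax": 0, "ay": 0, "az": 0}, {"gripper": 0, "tx": 0, "ty": 20, "tz": 0, "ax": 0, "ay": 0, "az": 0}, {"gripper": 0, "tx": 0, "ty": 20, "tz": 0, "ax": 0, "ay": 0, "az": 0}, {"gripper": 0, "tx": 0, "ty": 20, "tz": 0, "ax": 0, "ay": 0, "az": 0}])

```text
clock: 19.6
tcp_pos: [0.4758, -0.1349, 0.2377]
orientation: [-1.212, -1.205, 1.206]
contact_force: [0.5, 0.2, -1.6]
grip_width: 0.0206
```

Request:
jog_arm(motion=[{"gripper": 0, "tx": 0, "ty": 20, "tz": 0, "ax": 0, "ay": 0, "az": 0}, {"gripper": 0, "tx": 0, "ty": 20, "tz": 0, "ax": 0, "ay": 0, "az": 0}, {"gripper": 0, "tx": 0, "ty": 18, "tz": 0, "ax": 0, "ay": 0, "az": 0}, {"gripper": 0, "tx": 0, "ty": 0, "tz": 0, "ax": 0, "ay": 0, "az": 0}])

```text
clock: 20.0
tcp_pos: [0.4742, -0.1344, 0.1785]
orientation: [-1.208, -1.202, 1.209]
contact_force: [-0.7, -0.8, -1.0]
grip_width: 0.0204
```

Request:
jog_arm(motion=[{"gripper": 0, "tx": 0, "ty": 7, "tz": 0, "ax": 0, "ay": 0, "az": 0}, {"gripper": 0, "tx": 0, "ty": 4, "tz": 0, "ax": 0, "ay": 0, "az": 0}, {"gripper": 0, "tx": 0, "ty": 2, "tz": 0, "ax": 0, "ay": 0, "az": 0}, {"gripper": 0, "tx": 0, "ty": 0, "tz": 0, "ax": 0, "ay": 0, "az": 0}])

```text
clock: 20.4
tcp_pos: [0.4762, -0.1331, 0.168]
orientation: [-1.21, -1.208, 1.208]
contact_force: [-0.7, 1.3, -1.6]
grip_width: 0.0205
```

Request:
jog_arm(motion=[{"gripper": 0, "tx": 0, "ty": 2, "tz": 0, "ax": 0, "ay": 0, "az": 0}, {"gripper": 0, "tx": 0, "ty": 1.5, "tz": 0, "ax": 0, "ay": 0, "az": 0}, {"gripper": 0, "tx": 0, "ty": 0, "tz": 0, "ax": 0, "ay": 0, "az": 0}])

```text
clock: 20.7
tcp_pos: [0.477, -0.133, 0.1654]
orientation: [-1.211, -1.209, 1.207]
contact_force: [-0.5, 0.7, 7.6]
grip_width: 0.0202
```

Request:
jog_arm(motion=[{"gripper": 0, "tx": 0, "ty": 1, "tz": 0, "ax": 0, "ay": 0, "az": 0}, {"gripper": 0, "tx": 0, "ty": 0.5, "tz": 0, "ax": 0, "ay": 0, "az": 0}, {"gripper": 0, "tx": 0, "ty": 0, "tz": 0, "ax": 0, "ay": 0, "az": 0}])

```text
clock: 21.0
tcp_pos: [0.4778, -0.1332, 0.1653]
orientation: [-1.212, -1.211, 1.205]
contact_force: [-4.1, 2.5, 21.9]
grip_width: 0.0207
```

Contact with the floor at z = 0.165 with 22 N, as predicted. I'll draw up 85 mm and go down again.

Request:
jog_arm(motion=[{"gripper": 0, "tx": 0, "ty": -15, "tz": 0, "ax": 0, "ay": 0, "az": 0}, {"gripper": 0, "tx": 0, "ty": -25, "tz": 0, "ax": 0, "ay": 0, "az": 0}, {"gripper": 0, "tx": 0, "ty": -25, "tz": 0, "ax": 0, "ay": 0, "az": 0}, {"gripper": 0, "tx": 0, "ty": -23, "tz": 0, "ax": 0, "ay": 0, "az": 0}, {"gripper": 0, "tx": 0, "ty": 0, "tz": 0, "ax": 0, "ay": 0, "az": 0}, {"gripper": 0, "tx": 0, "ty": 0, "tz": 0, "ax": 0, "ay": 0, "az": 0}])

```text
clock: 21.6
tcp_pos: [0.4762, -0.1329, 0.2508]
orientation: [-1.21, -1.209, 1.207]
contact_force: [-0.2, -0.2, -0.7]
grip_width: 0.0207
```

Request:
jog_arm(motion=[{"gripper": 0, "tx": 0, "ty": 20, "tz": 0, "ax": 0, "ay": 0, "az": 0}, {"gripper": 0, "tx": 0, "ty": 20, "tz": 0, "ax": 0, "ay": 0, "az": 0}, {"gripper": 0, "tx": 0, "ty": 20, "tz": 0, "ax": 0, "ay": 0, "az": 0}, {"gripper": 0, "tx": 0, "ty": 15, "tz": 0, "ax": 0, "ay": 0, "az": 0}, {"gripper": 0, "tx": 0, "ty": 7, "tz": 0, "ax": 0, "ay": 0, "az": 0}, {"gripper": 0, "tx": 0, "ty": 3, "tz": 0, "ax": 0, "ay": 0, "az": 0}, {"gripper": 0, "tx": 0, "ty": 1, "tz": 0, "ax": 0, "ay": 0, "az": 0}, {"gripper": 0, "tx": 0, "ty": 0, "tz": 0, "ax": 0, "ay": 0, "az": 0}])

```text
clock: 22.4
tcp_pos: [0.4758, -0.133, 0.1655]
orientation: [-1.209, -1.207, 1.207]
contact_force: [-4.6, 2.0, 9.9]
grip_width: 0.0205
```

Request:
jog_arm(motion=[{"gripper": 0, "tx": 0, "ty": 1, "tz": 0, "ax": 0, "ay": 0, "az": 0}, {"gripper": 0, "tx": 0, "ty": 0, "tz": 0, "ax": 0, "ay": 0, "az": 0}, {"gripper": 0, "tx": 0, "ty": -15, "tz": 0, "ax": 0, "ay": 0, "az": 0}, {"gripper": 0, "tx": 0, "ty": -25, "tz": 0, "ax": 0, "ay": 0, "az": 0}, {"gripper": 0, "tx": 0, "ty": -25, "tz": 0, "ax": 0, "ay": 0, "az": 0}, {"gripper": 0, "tx": 0, "ty": -25, "tz": 0, "ax": 0, "ay": 0, "az": 0}, {"gripper": 0, "tx": 0, "ty": -25, "tz": 0, "ax": 0, "ay": 0, "az": 0}, {"gripper": 0, "tx": 0, "ty": -25, "tz": 0, "ax": 0, "ay": 0, "az": 0}, {"gripper": 0, "tx": 0, "ty": -15, "tz": 0, "ax": 0, "ay": 0, "az": 0}, {"gripper": 0, "tx": 0, "ty": 0, "tz": 0, "ax": 0, "ay": 0, "az": 0}, {"gripper": 0, "tx": 0, "ty": 0, "tz": 0, "ax": 0, "ay": 0, "az": 0}])

```text
clock: 23.5
tcp_pos: [0.4759, -0.133, 0.3183]
orientation: [-1.21, -1.208, 1.208]
contact_force: [-1.0, 0.4, -1.9]
grip_width: 0.0206
```

Run:
```python
from h import *
plan([(.462,.2095,.318,90)])
zoom("scene",130,100,120,"f1",f=6,im=vision.grab_frame("scene")[:220,:,::-1])
zoom("top",80,180,110,"f2",f=6,im=vision.grab_frame("top")[:260,:,::-1])
```

```text
tcp [ 0.4759 -0.133   0.3183] th 89.9 down [-0.  0. -1.] F [-1.   0.4 -1.9] grip 20.6 t 23.5
-> ay -0.002; tx 342.5 ty 0.3 tz 13.9
```

View pics/f1.png

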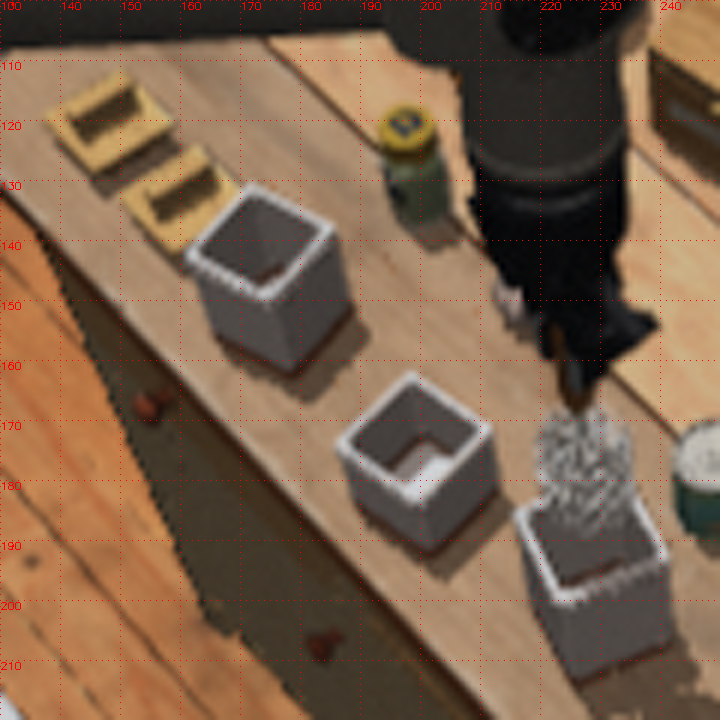

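View pics/f2.png

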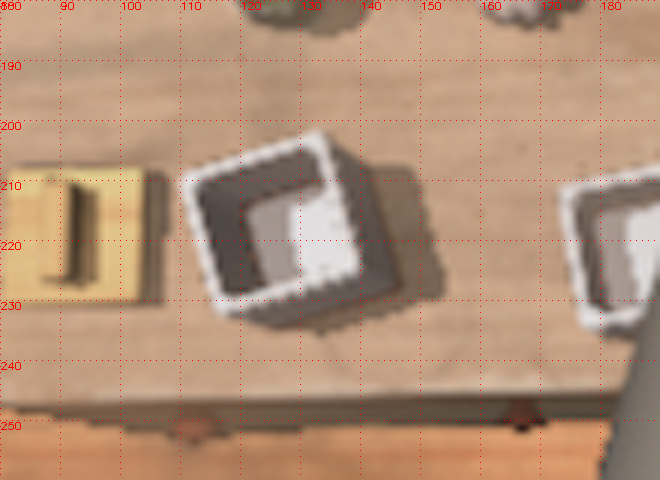

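Tall, middle and short all stand where they were. Moving on to the middle canister.

Request:
jog_arm(motion=[{"gripper": 0, "tx": 38, "ty": 0, "tz": 1.5, "ax": 0, "ay": 0, "az": 0}, {"gripper": 0, "tx": 38, "ty": 0, "tz": 1.5, "ax": 0, "ay": 0, "az": 0}, {"gripper": 0, "tx": 38, "ty": 0, "tz": 1.5, "ax": 0, "ay": 0, "az": 0}, {"gripper": 0, "tx": 38, "ty": 0, "tz": 1.5, "ax": 0, "ay": 0, "az": 0}, {"gripper": 0, "tx": 38, "ty": 0, "tz": 1.5, "ax": 0, "ay": 0, "az": 0}, {"gripper": 0, "tx": 38, "ty": 0, "tz": 1.5, "ax": 0, "ay": 0, "az": 0}, {"gripper": 0, "tx": 38, "ty": 0, "tz": 1.5, "ax": 0, "ay": 0, "az": 0}, {"gripper": 0, "tx": 38, "ty": 0, "tz": 1.5, "ax": 0, "ay": 0, "az": 0}, {"gripper": 0, "tx": 38, "ty": 0, "tz": 1.5, "ax": 0, "ay": 0, "az": 0}, {"gripper": 0, "tx": 0, "ty": 0, "tz": 0, "ax": 0, "ay": 0, "az": 0}, {"gripper": 0, "tx": 0, "ty": 0, "tz": 0, "ax": 0, "ay": 0, "az": 0}])

```text
clock: 24.7
tcp_pos: [0.4626, 0.2093, 0.3174]
orientation: [-1.209, -1.207, 1.212]
contact_force: [-0.5, -0.6, -0.8]
grip_width: 0.0208
```

Run:
```python
from h import *
plan([(.462,.2095,.318,90)])
zoom("scene",130,80,120,"f3",f=6,im=vision.grab_frame("scene")[:200,:,::-1])
```

```text
tcp [0.4626 0.2093 0.3174] th 90.0 down [-0.002 -0.002 -1.   ] F [-0.5 -0.6 -0.8] grip 20.8 t 24.7
-> ay 0.000; tx 0.2 ty -0.6 tz 0.6
```

View pics/f3.png

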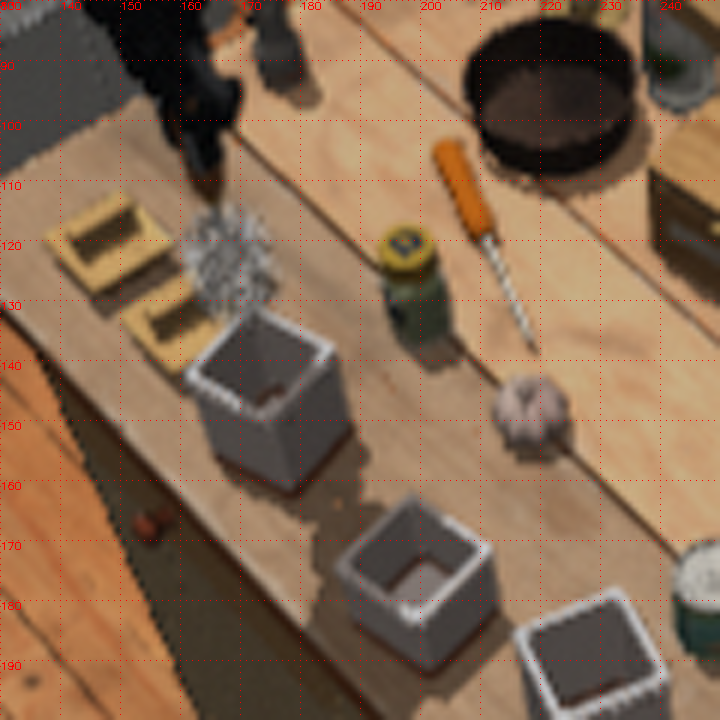

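Request:
jog_arm(motion=[{"gripper": 0, "tx": 0, "ty": 25, "tz": 0.5, "ax": 0, "ay": 0, "az": 0}, {"gripper": 0, "tx": 0, "ty": 25, "tz": 0, "ax": 0, "ay": 0, "az": 0}, {"gripper": 0, "tx": 0, "ty": 20, "tz": 0, "ax": 0, "ay": 0, "az": 0}, {"gripper": 0, "tx": 0, "ty": 20, "tz": 0, "ax": 0, "ay": 0, "az": 0}, {"gripper": 0, "tx": 0, "ty": 20, "tz": 0, "ax": 0, "ay": 0, "az": 0}, {"gripper": 0, "tx": 0, "ty": 20, "tz": 0, "ax": 0, "ay": 0, "az": 0}, {"gripper": 0, "tx": 0, "ty": 0, "tz": 0, "ax": 0, "ay": 0, "az": 0}])

```text
clock: 25.45
tcp_pos: [0.4613, 0.2063, 0.1863]
orientation: [-1.211, -1.201, 1.211]
contact_force: [-0.1, 0.6, -1.2]
grip_width: 0.0207
```

Request:
jog_arm(motion=[{"gripper": 0, "tx": 0, "ty": 12, "tz": 0, "ax": 0, "ay": 0, "az": 0}, {"gripper": 0, "tx": 0, "ty": 7, "tz": 0, "ax": 0, "ay": 0, "az": 0}, {"gripper": 0, "tx": 0, "ty": 3, "tz": 0, "ax": 0, "ay": 0, "az": 0}, {"gripper": 0, "tx": 0, "ty": 1.5, "tz": 0, "ax": 0, "ay": 0, "az": 0}, {"gripper": 0, "tx": 0, "ty": 0, "tz": 0, "ax": 0, "ay": 0, "az": 0}])

```text
clock: 25.95
tcp_pos: [0.463, 0.2091, 0.1656]
orientation: [-1.21, -1.209, 1.207]
contact_force: [-0.3, -0.3, -0.3]
grip_width: 0.0206
```

Request:
jog_arm(motion=[{"gripper": 0, "tx": 0, "ty": 1.5, "tz": 0, "ax": 0, "ay": 0, "az": 0}, {"gripper": 0, "tx": 0, "ty": 1, "tz": 0, "ax": 0, "ay": 0, "az": 0}, {"gripper": 0, "tx": 0, "ty": 0, "tz": 0, "ax": 0, "ay": 0, "az": 0}])

```text
clock: 26.25
tcp_pos: [0.4641, 0.2096, 0.1653]
orientation: [-1.211, -1.211, 1.205]
contact_force: [-3.8, -1.6, 16.8]
grip_width: 0.0211
```

Contact with the floor at 17 N. I'll draw up about 75 mm and go down again.

Request:
jog_arm(motion=[{"gripper": 0, "tx": 0, "ty": -15, "tz": 0, "ax": 0, "ay": 0, "az": 0}, {"gripper": 0, "tx": 0, "ty": -25, "tz": 0, "ax": 0, "ay": 0, "az": 0}, {"gripper": 0, "tx": 0, "ty": -25, "tz": 0, "ax": 0, "ay": 0, "az": 0}, {"gripper": 0, "tx": 0, "ty": -12, "tz": 0, "ax": 0, "ay": 0, "az": 0}, {"gripper": 0, "tx": 0, "ty": 0, "tz": 0, "ax": 0, "ay": 0, "az": 0}, {"gripper": 0, "tx": 0, "ty": 0, "tz": 0, "ax": 0, "ay": 0, "az": 0}])

```text
clock: 26.85
tcp_pos: [0.4624, 0.2089, 0.2391]
orientation: [-1.21, -1.207, 1.208]
contact_force: [-0.6, -0.1, -0.8]
grip_width: 0.0209
```

Request:
jog_arm(motion=[{"gripper": 0, "tx": 0, "ty": 20, "tz": 0, "ax": 0, "ay": 0, "az": 0}, {"gripper": 0, "tx": 0, "ty": 20, "tz": 0, "ax": 0, "ay": 0, "az": 0}, {"gripper": 0, "tx": 0, "ty": 18, "tz": 0, "ax": 0, "ay": 0, "az": 0}, {"gripper": 0, "tx": 0, "ty": 10, "tz": 0, "ax": 0, "ay": 0, "az": 0}, {"gripper": 0, "tx": 0, "ty": 6, "tz": 0, "ax": 0, "ay": 0, "az": 0}, {"gripper": 0, "tx": 0, "ty": 3, "tz": 0, "ax": 0, "ay": 0, "az": 0}, {"gripper": 0, "tx": 0, "ty": 1, "tz": 0, "ax": 0, "ay": 0, "az": 0}, {"gripper": 0, "tx": 0, "ty": 0, "tz": 0, "ax": 0, "ay": 0, "az": 0}])

```text
clock: 27.65
tcp_pos: [0.4649, 0.2093, 0.165]
orientation: [-1.212, -1.211, 1.204]
contact_force: [-4.3, -3.8, 24.4]
grip_width: 0.0202
```

Request:
jog_arm(motion=[{"gripper": 0, "tx": 0, "ty": -15, "tz": 0, "ax": 0, "ay": 0, "az": 0}, {"gripper": 0, "tx": 0, "ty": -25, "tz": 0, "ax": 0, "ay": 0, "az": 0}, {"gripper": 0, "tx": 0, "ty": -25, "tz": 0, "ax": 0, "ay": 0, "az": 0}, {"gripper": 0, "tx": 0, "ty": -25, "tz": 0, "ax": 0, "ay": 0, "az": 0}, {"gripper": 0, "tx": 0, "ty": -25, "tz": 0, "ax": 0, "ay": 0, "az": 0}, {"gripper": 0, "tx": 0, "ty": -25, "tz": 0, "ax": 0, "ay": 0, "az": 0}, {"gripper": 0, "tx": 0, "ty": 0, "tz": 0, "ax": 0, "ay": 0, "az": 0}, {"gripper": 0, "tx": 0, "ty": 0, "tz": 0, "ax": 0, "ay": 0, "az": 0}])

```text
clock: 28.45
tcp_pos: [0.4628, 0.209, 0.3018]
orientation: [-1.21, -1.208, 1.207]
contact_force: [-0.2, -0.4, -0.9]
grip_width: 0.0205
```

Run:
```python
from h import *
plan([(.4496,.0234,.305,90)])
zoom("scene",130,80,120,"f4",f=6,im=vision.grab_frame("scene")[:210,:,::-1])
zoom("top",100,180,110,"f5",f=6,im=vision.grab_frame("top")[:260,:,::-1])
```

```text
tcp [0.4628 0.209  0.3018] th 89.9 down [ 0.  0. -1.] F [-0.2 -0.4 -0.9] grip 20.5 t 28.4
-> ay -0.002; tx -185.6 ty -3.2 tz 13.2
```

View pics/f4.png

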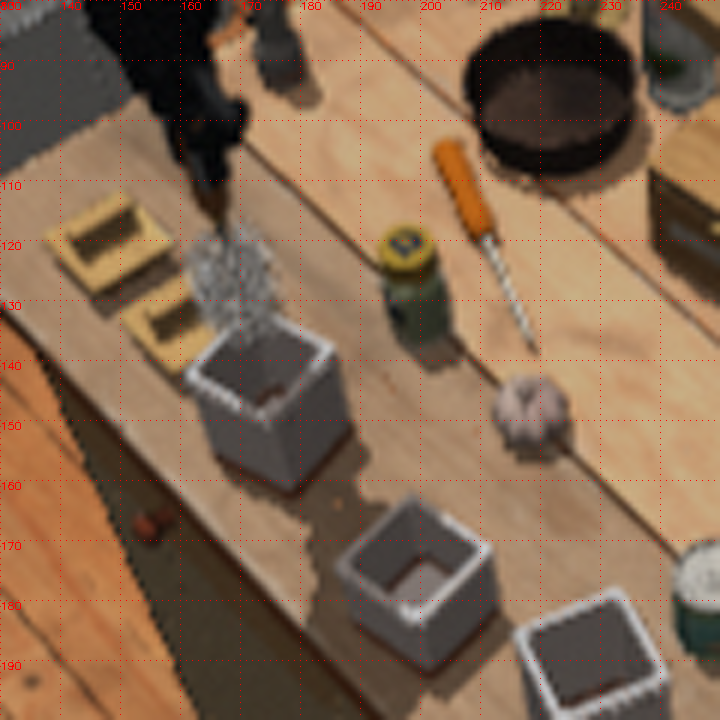

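View pics/f5.png

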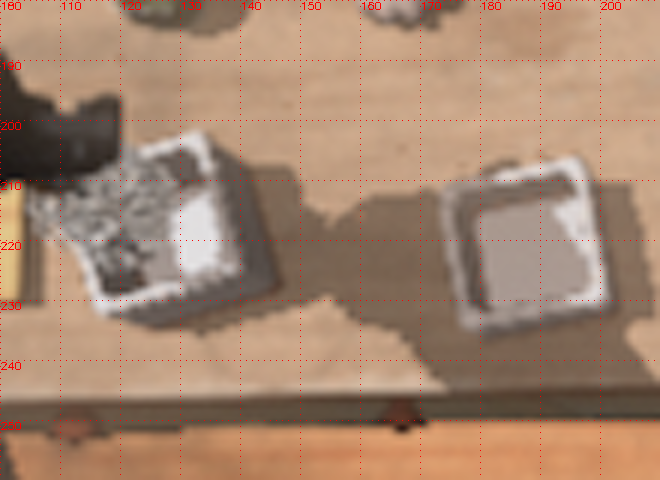

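The short canister is unchanged at (173..200, 206..234). I'll go there.

Request:
jog_arm(motion=[{"gripper": 0, "tx": -37, "ty": 0, "tz": 2.6, "ax": 0, "ay": 0, "az": 0}, {"gripper": 0, "tx": -37, "ty": 0, "tz": 2.6, "ax": 0, "ay": 0, "az": 0}, {"gripper": 0, "tx": -37, "ty": 0, "tz": 2.6, "ax": 0, "ay": 0, "az": 0}, {"gripper": 0, "tx": -37, "ty": 0, "tz": 2.6, "ax": 0, "ay": 0, "az": 0}, {"gripper": 0, "tx": -37, "ty": 0, "tz": 2.6, "ax": 0, "ay": 0, "az": 0}, {"gripper": 0, "tx": 0, "ty": 0, "tz": 0, "ax": 0, "ay": 0, "az": 0}, {"gripper": 0, "tx": 0, "ty": 0, "tz": 0, "ax": 0, "ay": 0, "az": 0}])

```text
clock: 29.25
tcp_pos: [0.4488, 0.0234, 0.3009]
orientation: [-1.21, -1.205, 1.207]
contact_force: [0.4, 0.5, -0.8]
grip_width: 0.0202
```

Run:
```python
from h import *
plan([(.4496,.0234,.18,90)])
zoom("scene",140,100,120,"f6",f=6,im=vision.grab_frame("scene")[:210,:,::-1])
```

```text
tcp [0.4488 0.0234 0.3009] th 89.8 down [-0.002 -0.    -1.   ] F [ 0.4  0.5 -0.8] grip 20.2 t 29.2
-> ay -0.004; tx 0.0 ty 120.9 tz -0.8
```

View pics/f6.png

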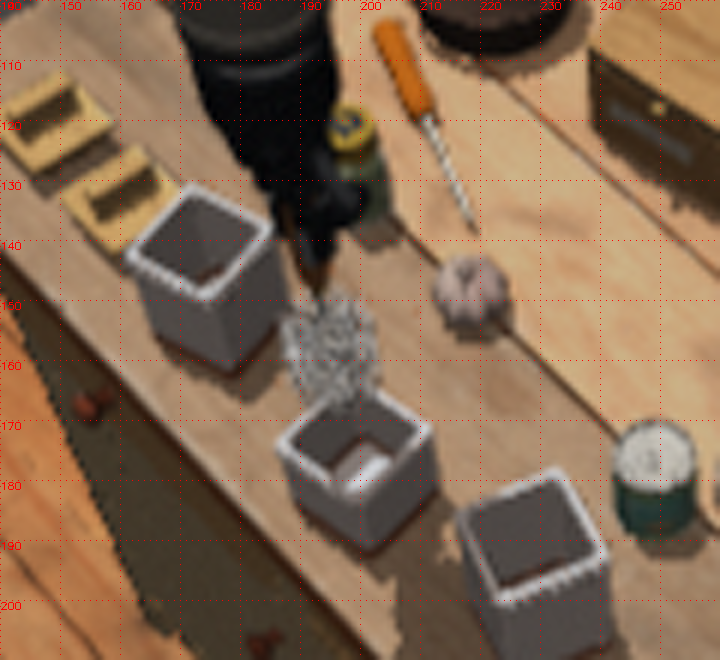

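Request:
jog_arm(motion=[{"gripper": 0, "tx": 0, "ty": 25, "tz": -0.8, "ax": 0, "ay": 0, "az": 0}, {"gripper": 0, "tx": 0, "ty": 20, "tz": 0, "ax": 0, "ay": 0, "az": 0}, {"gripper": 0, "tx": 0, "ty": 20, "tz": 0, "ax": 0, "ay": 0, "az": 0}, {"gripper": 0, "tx": 0, "ty": 20, "tz": 0, "ax": 0, "ay": 0, "az": 0}, {"gripper": 0, "tx": 0, "ty": 20, "tz": 0, "ax": 0, "ay": 0, "az": 0}, {"gripper": 0, "tx": 0, "ty": 16, "tz": 0, "ax": 0, "ay": 0, "az": 0}, {"gripper": 0, "tx": 0, "ty": 0, "tz": 0, "ax": 0, "ay": 0, "az": 0}])

```text
clock: 30.0
tcp_pos: [0.4486, 0.0252, 0.1785]
orientation: [-1.206, -1.206, 1.213]
contact_force: [0.3, 0.2, -0.4]
grip_width: 0.0204
```

Request:
jog_arm(motion=[{"gripper": 0, "tx": 0, "ty": 7, "tz": 0, "ax": 0, "ay": 0, "az": 0}, {"gripper": 0, "tx": 0, "ty": 5, "tz": 0, "ax": 0, "ay": 0, "az": 0}, {"gripper": 0, "tx": 0, "ty": 2.5, "tz": 0, "ax": 0, "ay": 0, "az": 0}, {"gripper": 0, "tx": 0, "ty": 1.5, "tz": 0, "ax": 0, "ay": 0, "az": 0}, {"gripper": 0, "tx": 0, "ty": 0, "tz": 0, "ax": 0, "ay": 0, "az": 0}])

```text
clock: 30.5
tcp_pos: [0.4506, 0.024, 0.1652]
orientation: [-1.211, -1.209, 1.207]
contact_force: [-0.0, -0.2, -1.1]
grip_width: 0.0203
```

Request:
jog_arm(motion=[{"gripper": 0, "tx": 0, "ty": 1.5, "tz": 0, "ax": 0, "ay": 0, "az": 0}, {"gripper": 0, "tx": 0, "ty": 1, "tz": 0, "ax": 0, "ay": 0, "az": 0}, {"gripper": 0, "tx": 0, "ty": 0, "tz": 0, "ax": 0, "ay": 0, "az": 0}])

```text
clock: 30.8
tcp_pos: [0.4522, 0.0241, 0.165]
orientation: [-1.212, -1.211, 1.205]
contact_force: [-5.8, -1.0, 25.0]
grip_width: 0.0201
```

Request:
jog_arm(motion=[{"gripper": 0, "tx": 0, "ty": -15, "tz": 0, "ax": 0, "ay": 0, "az": 0}, {"gripper": 0, "tx": 0, "ty": -25, "tz": 0, "ax": 0, "ay": 0, "az": 0}, {"gripper": 0, "tx": 0, "ty": -20, "tz": 0, "ax": 0, "ay": 0, "az": 0}, {"gripper": 0, "tx": 0, "ty": -9, "tz": 0, "ax": 0, "ay": 0, "az": 0}, {"gripper": 0, "tx": 0, "ty": 0, "tz": 0, "ax": 0, "ay": 0, "az": 0}, {"gripper": 0, "tx": 0, "ty": 0, "tz": 0, "ax": 0, "ay": 0, "az": 0}])

```text
clock: 31.4
tcp_pos: [0.4497, 0.024, 0.2306]
orientation: [-1.209, -1.207, 1.208]
contact_force: [0.5, 0.4, -0.5]
grip_width: 0.0204
```

Request:
jog_arm(motion=[{"gripper": 0, "tx": 0, "ty": 20, "tz": 0, "ax": 0, "ay": 0, "az": 0}, {"gripper": 0, "tx": 0, "ty": 20, "tz": 0, "ax": 0, "ay": 0, "az": 0}, {"gripper": 0, "tx": 0, "ty": 14, "tz": 0, "ax": 0, "ay": 0, "az": 0}, {"gripper": 0, "tx": 0, "ty": 8, "tz": 0, "ax": 0, "ay": 0, "az": 0}, {"gripper": 0, "tx": 0, "ty": 4, "tz": 0, "ax": 0, "ay": 0, "az": 0}, {"gripper": 0, "tx": 0, "ty": 3, "tz": 0, "ax": 0, "ay": 0, "az": 0}, {"gripper": 0, "tx": 0, "ty": 0.5, "tz": 0, "ax": 0, "ay": 0, "az": 0}, {"gripper": 0, "tx": 0, "ty": 0, "tz": 0, "ax": 0, "ay": 0, "az": 0}])

```text
clock: 32.2
tcp_pos: [0.4529, 0.0237, 0.1648]
orientation: [-1.213, -1.211, 1.204]
contact_force: [-4.6, -2.6, 28.6]
grip_width: 0.0208
```

Bottom reached again with 28 N. I'll withdraw to a height that clears the tall canister.

Request:
jog_arm(motion=[{"gripper": 0, "tx": 0, "ty": -15, "tz": 0, "ax": 0, "ay": 0, "az": 0}, {"gripper": 0, "tx": 0, "ty": -25, "tz": 0, "ax": 0, "ay": 0, "az": 0}, {"gripper": 0, "tx": 0, "ty": -25, "tz": 0, "ax": 0, "ay": 0, "az": 0}, {"gripper": 0, "tx": 0, "ty": -25, "tz": 0, "ax": 0, "ay": 0, "az": 0}, {"gripper": 0, "tx": 0, "ty": -25, "tz": 0, "ax": 0, "ay": 0, "az": 0}, {"gripper": 0, "tx": 0, "ty": -25, "tz": 0, "ax": 0, "ay": 0, "az": 0}, {"gripper": 0, "tx": 0, "ty": -20, "tz": 0, "ax": 0, "ay": 0, "az": 0}, {"gripper": 0, "tx": 0, "ty": 0, "tz": 0, "ax": 0, "ay": 0, "az": 0}])

```text
clock: 33.0
tcp_pos: [0.4518, 0.0241, 0.3244]
orientation: [-1.213, -1.212, 1.204]
contact_force: [0.6, -0.0, -1.1]
grip_width: 0.0206
```

Run:
```python
from h import *
plan([(.4825,-.304,.32,90)])
zoom("scene",170,120,130,"g1",f=6,im=vision.grab_frame("scene")[:250,:,::-1])
im=vision.grab_frame("top")[:,:,::-1]
zoom("top",165,170,150,"g2",f=5,im=im[:250,:310])
# brush pot refit: bright rim ellipse
zoom("top",265,180,50,"g3",f=9,im=im)
```

```text
tcp [0.4518 0.0241 0.3244] th 89.9 down [ 0.005  0.002 -1.   ] F [ 0.6 -0.  -1.1] grip 20.6 t 33.0
-> ay -0.002; tx -328.1 ty 4.4 tz -30.7
```

View pics/g1.png

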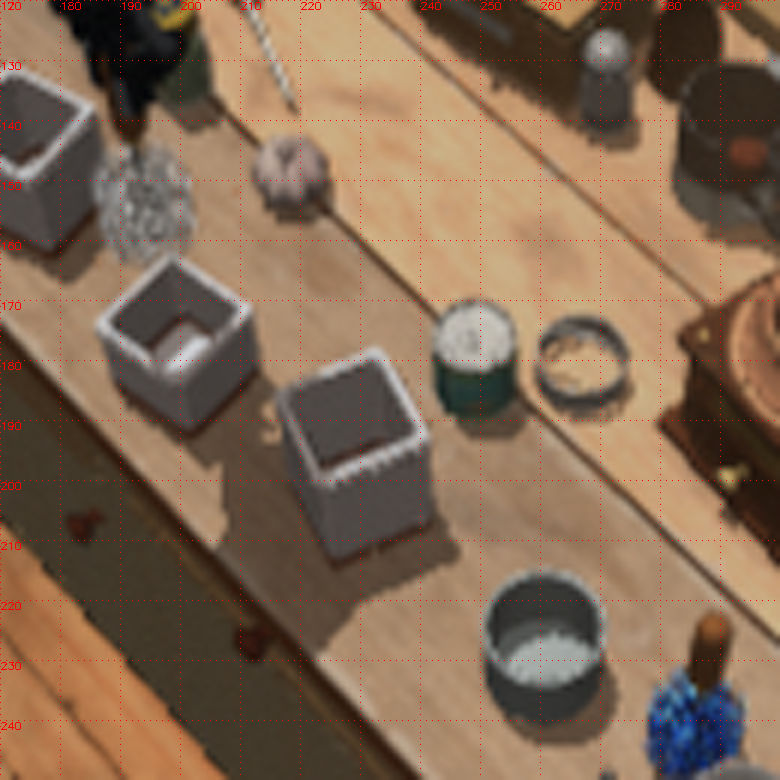

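View pics/g3.png

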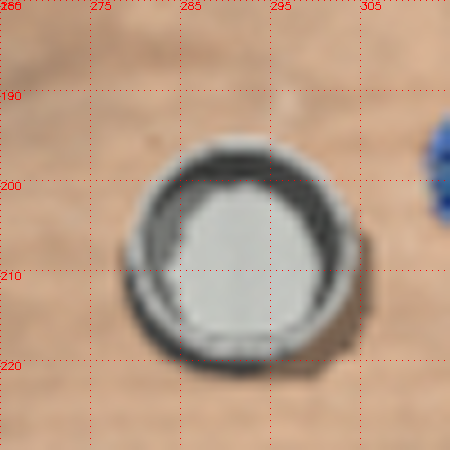

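View pics/g2.png

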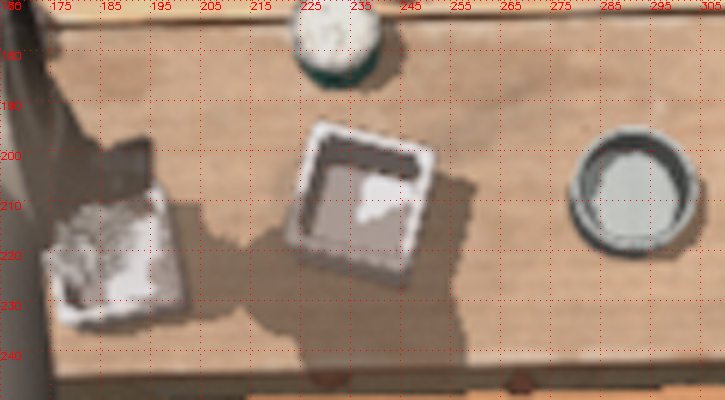

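Run:
```python
from h import *
print(plane("top",(291.5,207.),.07),plane("scene",(259.8,224.3),.07),tri((291.5,207.),(259.8,224.3)))
```

```text
[ 0.48486367 -0.30331242  0.07      ] [ 0.48151717 -0.30176242  0.07      ] (array([ 0.4830444 , -0.30255115,  0.07072857]), np.float64(0.0036236735749762953))
```

Request:
jog_arm(motion=[{"gripper": 0, "tx": -41, "ty": 0, "tz": -4, "ax": 0, "ay": 0, "az": 0}, {"gripper": 0, "tx": -41, "ty": 0, "tz": -4, "ax": 0, "ay": 0, "az": 0}, {"gripper": 0, "tx": -41, "ty": 0, "tz": -4, "ax": 0, "ay": 0, "az": 0}, {"gripper": 0, "tx": -41, "ty": 0, "tz": -4, "ax": 0, "ay": 0, "az": 0}, {"gripper": 0, "tx": -41, "ty": 0, "tz": -4, "ax": 0, "ay": 0, "az": 0}, {"gripper": 0, "tx": -41, "ty": 0, "tz": -4, "ax": 0, "ay": 0, "az": 0}, {"gripper": 0, "tx": -41, "ty": 0, "tz": -4, "ax": 0, "ay": 0, "az": 0}, {"gripper": 0, "tx": -41, "ty": 0, "tz": -4, "ax": 0, "ay": 0, "az": 0}, {"gripper": 0, "tx": 0, "ty": 40, "tz": 0, "ax": 0, "ay": 0, "az": 0}, {"gripper": 0, "tx": 0, "ty": 20, "tz": 0, "ax": 0, "ay": 0, "az": 0}, {"gripper": 0, "tx": 0, "ty": 0, "tz": 0, "ax": 0, "ay": 0, "az": 0}, {"gripper": 0, "tx": 0, "ty": 0, "tz": 0, "ax": 0, "ay": 0, "az": 0}])

```text
clock: 34.3
tcp_pos: [0.4813, -0.3039, 0.2612]
orientation: [-1.208, -1.206, 1.209]
contact_force: [0.3, 0.1, -1.6]
grip_width: 0.0203
```

Run:
```python
from h import *
plan([(.483,-.3032,.168,90)])
zoom("scene",190,130,120,"g4",f=6)
```

```text
tcp [ 0.4813 -0.3039  0.2612] th 89.9 down [-0.002  0.    -1.   ] F [ 0.3  0.1 -1.6] grip 20.3 t 34.3
-> ay -0.002; tx 0.7 ty 93.2 tz -1.7
```

View pics/g4.png

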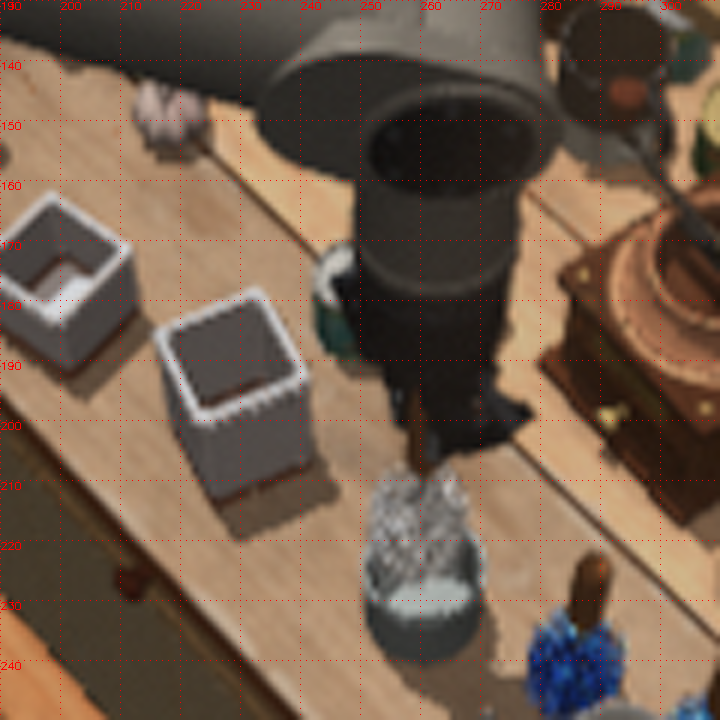

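The brush is centred over the pot. I'll lower it.

Request:
jog_arm(motion=[{"gripper": 0, "tx": 0.7, "ty": 20, "tz": -1.7, "ax": 0, "ay": 0, "az": 0}, {"gripper": 0, "tx": 0, "ty": 20, "tz": 0, "ax": 0, "ay": 0, "az": 0}, {"gripper": 0, "tx": 0, "ty": 20, "tz": 0, "ax": 0, "ay": 0, "az": 0}, {"gripper": 0, "tx": 0, "ty": 15, "tz": 0, "ax": 0, "ay": 0, "az": 0}, {"gripper": 0, "tx": 0, "ty": 10, "tz": 0, "ax": 0, "ay": 0, "az": 0}, {"gripper": 0, "tx": 0, "ty": 7, "tz": 0, "ax": 0, "ay": 0, "az": 0}, {"gripper": 0, "tx": 0, "ty": 0, "tz": 0, "ax": 0, "ay": 0, "az": 0}])

```text
clock: 35.05
tcp_pos: [0.4832, -0.3032, 0.1695]
orientation: [-1.209, -1.208, 1.208]
contact_force: [0.7, 0.2, -0.5]
grip_width: 0.0205
```

Request:
jog_arm(motion=[{"gripper": 0, "tx": 0, "ty": 2, "tz": 0, "ax": 0, "ay": 0, "az": 0}, {"gripper": 0, "tx": 0, "ty": 0.5, "tz": 0, "ax": 0, "ay": 0, "az": 0}, {"gripper": 0, "tx": 0, "ty": 0, "tz": 0, "ax": 0, "ay": 0, "az": 0}])

```text
clock: 35.35
tcp_pos: [0.4835, -0.3035, 0.1677]
orientation: [-1.211, -1.208, 1.208]
contact_force: [0.4, 0.3, -0.5]
grip_width: 0.0206
```

Request:
jog_arm(motion=[{"gripper": 0, "tx": 0, "ty": 1.5, "tz": 0, "ax": 0, "ay": 0, "az": 0}, {"gripper": 0, "tx": 0, "ty": 1, "tz": 0, "ax": 0, "ay": 0, "az": 0}, {"gripper": 0, "tx": 0, "ty": 0, "tz": 0, "ax": 0, "ay": 0, "az": 0}])

```text
clock: 35.65
tcp_pos: [0.4835, -0.3035, 0.1651]
orientation: [-1.211, -1.208, 1.208]
contact_force: [-0.7, 0.4, 1.5]
grip_width: 0.0207
```

Floor touched at 0.165. Releasing and rising.

Request:
jog_arm(motion=[{"gripper": 40, "tx": 0, "ty": 0, "tz": 0, "ax": 0, "ay": 0, "az": 0}, {"gripper": 60, "tx": 0, "ty": 0, "tz": 0, "ax": 0, "ay": 0, "az": 0}, {"gripper": 60, "tx": 0, "ty": 0, "tz": 0, "ax": 0, "ay": 0, "az": 0}, {"gripper": 60, "tx": 0, "ty": 0, "tz": 0, "ax": 0, "ay": 0, "az": 0}, {"gripper": 60, "tx": 0, "ty": -15, "tz": 0, "ax": 0, "ay": 0, "az": 0}, {"gripper": 60, "tx": 0, "ty": -30, "tz": 0, "ax": 0, "ay": 0, "az": 0}, {"gripper": 60, "tx": 0, "ty": -40, "tz": 0, "ax": 0, "ay": 0, "az": 0}, {"gripper": 60, "tx": 0, "ty": 0, "tz": 0, "ax": 0, "ay": 0, "az": 0}])

```text
clock: 36.45
tcp_pos: [0.4857, -0.3057, 0.2559]
orientation: [-1.22, -1.212, 1.206]
contact_force: [0.4, -0.3, -0.5]
grip_width: 0.0602
```

Run:
```python
from h import *
plan([(.4683,.3353,.25,90)])
zoom("scene",130,100,150,"g5",f=5,im=vision.grab_frame("scene")[:,:270,::-1])
zoom("top",50,150,130,"g6",f=6,im=vision.grab_frame("top")[:250,:180,::-1])
```

```text
tcp [ 0.4857 -0.3057  0.2559] th 89.8 down [ 0.009 -0.004 -1.   ] F [ 0.4 -0.3 -0.5] grip 60.2 t 36.5
-> ay -0.003; tx 641.0 ty 5.9 tz 17.4
```

View pics/g5.png

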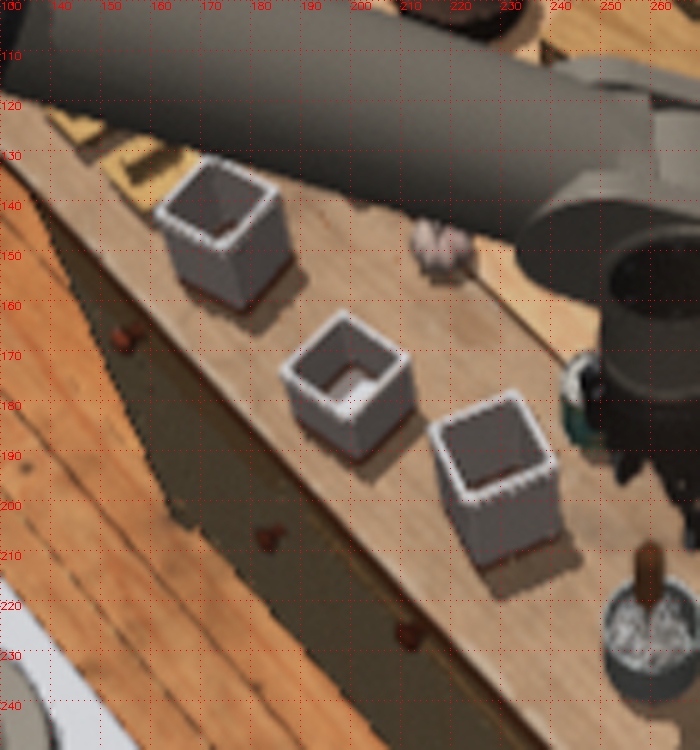

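View pics/g6.png

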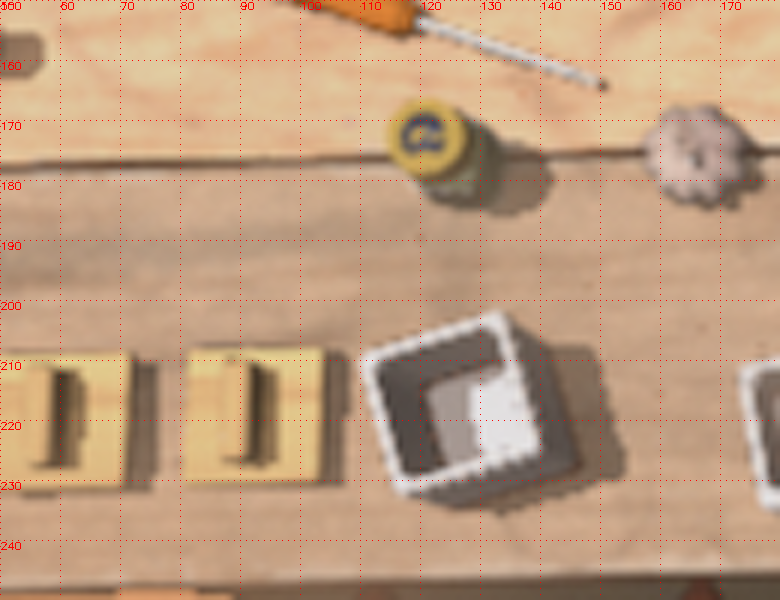

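Both stoppers, all three canisters and the things behind are where they were, and the brush stands in its pot. I'll go back for the nearer stopper.

Request:
jog_arm(motion=[{"gripper": 60, "tx": 43, "ty": 0, "tz": 1, "ax": 0, "ay": 0, "az": 0}, {"gripper": 60, "tx": 43, "ty": 0, "tz": 1, "ax": 0, "ay": 0, "az": 0}, {"gripper": 60, "tx": 43, "ty": 0, "tz": 1, "ax": 0, "ay": 0, "az": 0}, {"gripper": 60, "tx": 43, "ty": 0, "tz": 1, "ax": 0, "ay": 0, "az": 0}, {"gripper": 60, "tx": 43, "ty": 0, "tz": 1, "ax": 0, "ay": 0, "az": 0}, {"gripper": 60, "tx": 43, "ty": 0, "tz": 1, "ax": 0, "ay": 0, "az": 0}, {"gripper": 60, "tx": 43, "ty": 0, "tz": 1, "ax": 0, "ay": 0, "az": 0}, {"gripper": 60, "tx": 43, "ty": 0, "tz": 1, "ax": 0, "ay": 0, "az": 0}, {"gripper": 60, "tx": 43, "ty": 0, "tz": 1, "ax": 0, "ay": 0, "az": 0}, {"gripper": 60, "tx": 43, "ty": 0, "tz": 1, "ax": 0, "ay": 0, "az": 0}, {"gripper": 60, "tx": 43, "ty": 0, "tz": 1, "ax": 0, "ay": 0, "az": 0}, {"gripper": 60, "tx": 43, "ty": 0, "tz": 1, "ax": 0, "ay": 0, "az": 0}])

```text
clock: 37.75
tcp_pos: [0.4713, 0.2141, 0.2491]
orientation: [-1.21, -1.206, 1.209]
contact_force: [0.9, 0.5, 0.4]
grip_width: 0.0601
```

Request:
jog_arm(motion=[{"gripper": 40, "tx": 43, "ty": 0, "tz": 1, "ax": 0, "ay": 0, "az": 0}, {"gripper": 40, "tx": 43, "ty": 0, "tz": 1, "ax": 0, "ay": 0, "az": 0}, {"gripper": 40, "tx": 39, "ty": 0, "tz": 2, "ax": 0, "ay": 0, "az": 0}, {"gripper": 40, "tx": 0, "ty": 40, "tz": 0, "ax": 0, "ay": 0, "az": 0}, {"gripper": 40, "tx": 0, "ty": 40, "tz": 0, "ax": 0, "ay": 0, "az": 0}, {"gripper": 40, "tx": 0, "ty": 40, "tz": 0, "ax": 0, "ay": 0, "az": 0}, {"gripper": 40, "tx": 0, "ty": 0, "tz": 0, "ax": 0, "ay": 0, "az": 0}, {"gripper": 40, "tx": 0, "ty": 0, "tz": 0, "ax": 0, "ay": 0, "az": 0}])

```text
clock: 38.55
tcp_pos: [0.4682, 0.3372, 0.1296]
orientation: [-1.21, -1.206, 1.21]
contact_force: [1.0, 0.3, 1.0]
grip_width: 0.0398
```

Run:
```python
from h import *
plan([(.4683,.3353,.046,90)])
a=cv2.imread("pics/a_scene.png")
im=vision.grab_frame("scene")[:,:,::-1].copy()
zoom("scene",120,90,140,"g7",f=5,im=im[:240,:270])
t=vision.grab_frame("top")[:,:,::-1].copy();cv2.imwrite("pics/now_top.png",t)
zoom("top",215,180,50,"g8",f=9,im=t)
```

```text
tcp [0.4682 0.3372 0.1296] th 89.9 down [-0.002 -0.002 -1.   ] F [1.  0.3 1. ] grip 39.8 t 38.5
-> ay -0.002; tx -1.9 ty 83.6 tz -0.1
```

View pics/g7.png

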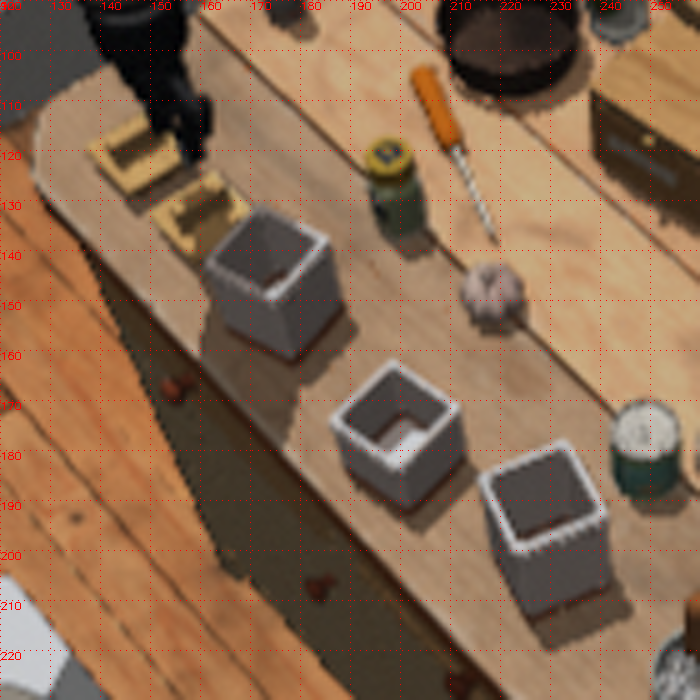

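View pics/g8.png

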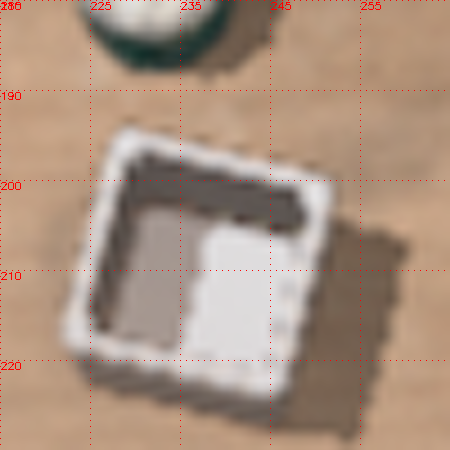

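Request:
jog_arm(motion=[{"gripper": 40, "tx": -2, "ty": 30, "tz": 0, "ax": 0, "ay": 0, "az": 0}, {"gripper": 40, "tx": 0, "ty": 30, "tz": 0, "ax": 0, "ay": 0, "az": 0}, {"gripper": 40, "tx": 0, "ty": 22, "tz": 0, "ax": 0, "ay": 0, "az": 0}, {"gripper": 40, "tx": 0, "ty": 0, "tz": 0, "ax": 0, "ay": 0, "az": 0}, {"gripper": 40, "tx": 0, "ty": 0, "tz": 0, "ax": 0, "ay": 0, "az": 0}], newtons=50)

```text
clock: 39.15
tcp_pos: [0.4696, 0.3364, 0.0496]
orientation: [-1.21, -1.21, 1.206]
contact_force: [-0.3, -0.3, 0.1]
grip_width: 0.0395
```

Request:
jog_arm(motion=[{"gripper": 0, "tx": 0, "ty": 0, "tz": 0, "ax": 0, "ay": 0, "az": 0}, {"gripper": 0, "tx": 0, "ty": 0, "tz": 0, "ax": 0, "ay": 0, "az": 0}, {"gripper": 0, "tx": 0, "ty": 0, "tz": 0, "ax": 0, "ay": 0, "az": 0}, {"gripper": 0, "tx": 0, "ty": 0, "tz": 0, "ax": 0, "ay": 0, "az": 0}])

```text
clock: 39.55
tcp_pos: [0.4697, 0.3367, 0.0498]
orientation: [-1.21, -1.211, 1.205]
contact_force: [-0.3, -0.1, 7.9]
grip_width: 0.0148
```

Request:
jog_arm(motion=[{"gripper": 0, "tx": 0, "ty": -20, "tz": 0, "ax": 0, "ay": 0, "az": 0}, {"gripper": 0, "tx": 0, "ty": -40, "tz": 0, "ax": 0, "ay": 0, "az": 0}, {"gripper": 0, "tx": 0, "ty": -45, "tz": 0, "ax": 0, "ay": 0, "az": 0}, {"gripper": 0, "tx": 0, "ty": -45, "tz": 0, "ax": 0, "ay": 0, "az": 0}, {"gripper": 0, "tx": 0, "ty": -45, "tz": 0, "ax": 0, "ay": 0, "az": 0}, {"gripper": 0, "tx": 0, "ty": 0, "tz": 0, "ax": 0, "ay": 0.13, "az": 0}, {"gripper": 0, "tx": 0, "ty": 0, "tz": 0, "ax": 0, "ay": 0.13, "az": 0}, {"gripper": 0, "tx": 0, "ty": 0, "tz": 0, "ax": 0, "ay": 0, "az": 0}])

```text
clock: 40.35
tcp_pos: [0.4684, 0.3357, 0.2437]
orientation: [-1.322, -1.014, 1.012]
contact_force: [0.1, 0.1, -0.3]
grip_width: 0.0148
```

Run:
```python
from h import *
plan([(.4787,-.1332,.245,75)])
```

```text
tcp [0.4684 0.3357 0.2437] th 74.9 down [ 0.001  0.001 -1.   ] F [ 0.1  0.1 -0.3] grip 14.8 t 40.4
-> ay -0.001; tx -450.2 ty -1.3 tz -131.3
```

Request:
jog_arm(motion=[{"gripper": 0, "tx": -41, "ty": 0, "tz": -12, "ax": 0, "ay": 0, "az": 0}, {"gripper": 0, "tx": -41, "ty": 0, "tz": -12, "ax": 0, "ay": 0, "az": 0}, {"gripper": 0, "tx": -41, "ty": 0, "tz": -12, "ax": 0, "ay": 0, "az": 0}, {"gripper": 0, "tx": -41, "ty": 0, "tz": -12, "ax": 0, "ay": 0, "az": 0}, {"gripper": 0, "tx": -41, "ty": 0, "tz": -12, "ax": 0, "ay": 0, "az": 0}, {"gripper": 0, "tx": -41, "ty": 0, "tz": -12, "ax": 0, "ay": 0, "az": 0}, {"gripper": 0, "tx": -41, "ty": 0, "tz": -12, "ax": 0, "ay": 0, "az": 0}, {"gripper": 0, "tx": -41, "ty": 0, "tz": -12, "ax": 0, "ay": 0, "az": 0}, {"gripper": 0, "tx": -41, "ty": 0, "tz": -12, "ax": 0, "ay": 0, "az": 0}, {"gripper": 0, "tx": -41, "ty": 0, "tz": -12, "ax": 0, "ay": 0, "az": 0}, {"gripper": 0, "tx": -40, "ty": 0, "tz": -11, "ax": 0, "ay": 0, "az": 0}, {"gripper": 0, "tx": 0, "ty": 30, "tz": 0, "ax": 0, "ay": 0, "az": 0}])

```text
clock: 41.55
tcp_pos: [0.4803, -0.14, 0.2159]
orientation: [-1.331, -1.016, 1.008]
contact_force: [0.8, 0.2, -2.4]
grip_width: 0.015
```

Request:
jog_arm(motion=[{"gripper": 0, "tx": 0, "ty": 10, "tz": 0, "ax": 0, "ay": 0, "az": 0}, {"gripper": 0, "tx": 0, "ty": 0, "tz": 0, "ax": 0, "ay": 0, "az": 0}, {"gripper": 0, "tx": 0, "ty": 0, "tz": 0, "ax": 0, "ay": 0, "az": 0}])

```text
clock: 41.85
tcp_pos: [0.4788, -0.1319, 0.2031]
orientation: [-1.32, -1.016, 1.017]
contact_force: [0.4, -0.3, -0.1]
grip_width: 0.0149
```

Run:
```python
from h import *
plan([(.4787,-.1332,.175,75)])
zoom("scene",180,140,70,"h1",f=9)
zoom("top",180,160,100,"h2",f=6)
```

```text
tcp [ 0.4788 -0.1319  0.2031] th 75.2 down [-0.  0. -1.] F [ 0.4 -0.3 -0.1] grip 14.9 t 41.9
-> ay 0.003; tx -1.3 ty 28.1 tz -0.3
```

View pics/h1.png

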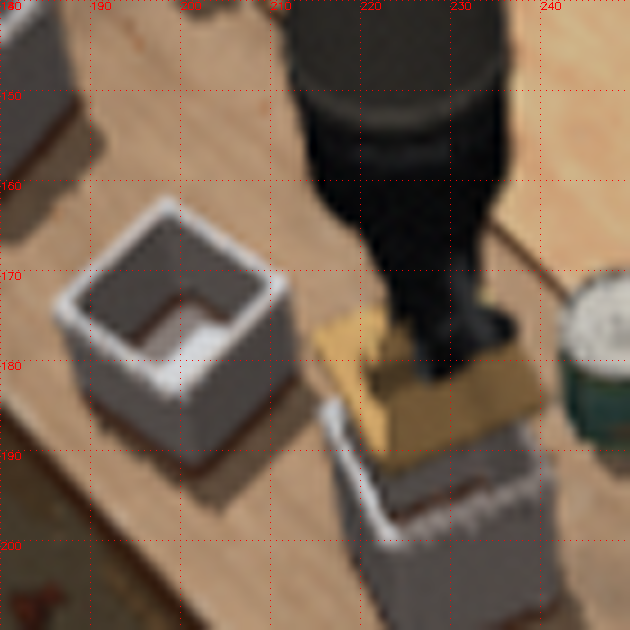

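View pics/h2.png

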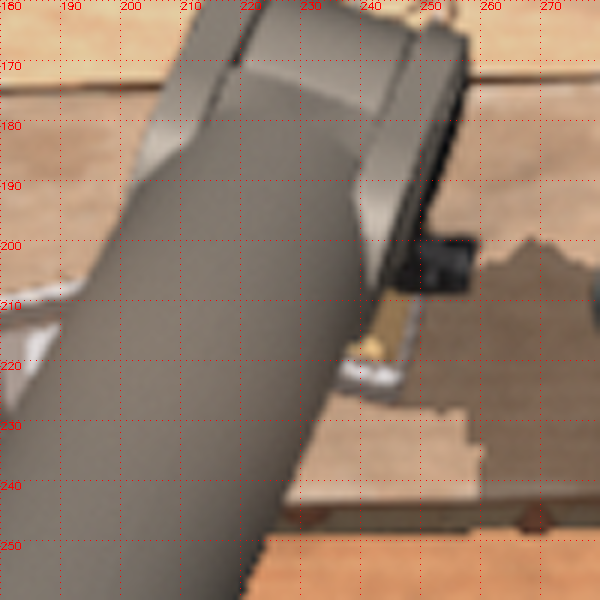

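Run:
```python
from h import *
for nm,c,y in(("plate",(.4773,-.1316),-14.8),):
    t=np.radians(y);Rm=np.array([[np.cos(t),-np.sin(t)],[np.sin(t),np.cos(t)]])
    for s in((1,1),(1,-1),(-1,-1),(-1,1)):
        q=np.array(c)+Rm@(np.array(s)*.037)
        for z in(.180,.170): print(s,z,(proj("scene",(q[0],q[1],z))+.45).round(1),(proj("top",(q[0],q[1],z))+.45).round(1))
```

```text
(1, 1) 0.18 [232.9 168.8] [226.8 190.4]
(1, 1) 0.17 [233.1 170.3] [227.  191.1]
(1, -1) 0.18 [241.8 184.2] [251.7 196.3]
(1, -1) 0.17 [241.9 185.6] [251.6 196.9]
(-1, -1) 0.18 [222.9 192.3] [245.7 221. ]
(-1, -1) 0.17 [223.1 193.7] [245.7 221.5]
(-1, 1) 0.18 [214.5 176.5] [220.6 215.1]
(-1, 1) 0.17 [214.7 178. ] [220.8 215.5]
```

The plate's left and bottom corners match the prediction within a pixel. I'll lower gently.

Request:
jog_arm(motion=[{"gripper": 0, "tx": -1.3, "ty": 12, "tz": -0.3, "ax": 0, "ay": 0, "az": 0}, {"gripper": 0, "tx": 0, "ty": 10, "tz": 0, "ax": 0, "ay": 0, "az": 0}, {"gripper": 0, "tx": 0, "ty": 8, "tz": 0, "ax": 0, "ay": 0, "az": 0}, {"gripper": 0, "tx": 0, "ty": 4, "tz": 0, "ax": 0, "ay": 0, "az": 0}, {"gripper": 0, "tx": 0, "ty": 0, "tz": 0, "ax": 0, "ay": 0, "az": 0}])

```text
clock: 42.45
tcp_pos: [0.478, -0.1342, 0.168]
orientation: [-1.321, -1.013, 1.015]
contact_force: [-1.0, -0.8, -1.6]
grip_width: 0.0147
```

Request:
jog_arm(motion=[{"gripper": 0, "tx": 0, "ty": 3, "tz": 0, "ax": 0, "ay": 0, "az": 0}, {"gripper": 0, "tx": 0, "ty": 2, "tz": 0, "ax": 0, "ay": 0, "az": 0}, {"gripper": 0, "tx": 0, "ty": 0, "tz": 0, "ax": 0, "ay": 0, "az": 0}])

```text
clock: 42.75
tcp_pos: [0.4785, -0.1342, 0.1637]
orientation: [-1.322, -1.014, 1.014]
contact_force: [0.9, -0.1, -1.1]
grip_width: 0.0149
```

Request:
jog_arm(motion=[{"gripper": 0, "tx": 0, "ty": 3, "tz": 0, "ax": 0, "ay": 0, "az": 0}, {"gripper": 0, "tx": 0, "ty": 0, "tz": 0, "ax": 0, "ay": 0, "az": 0}])

```text
clock: 42.95
tcp_pos: [0.4794, -0.1344, 0.1621]
orientation: [-1.322, -1.016, 1.013]
contact_force: [-3.7, 2.6, 13.8]
grip_width: 0.0151
```

It touched at 8 mm insertion, so the wide part is on the rim. The force points −x, +y, so I'll ease back and shift that way.

Request:
jog_arm(motion=[{"gripper": 0, "tx": 0, "ty": -3, "tz": 0, "ax": 0, "ay": 0, "az": 0}, {"gripper": 0, "tx": 1, "ty": 0, "tz": 2, "ax": 0, "ay": 0, "az": 0}, {"gripper": 0, "tx": 0, "ty": 2, "tz": 0, "ax": 0, "ay": 0, "az": 0}, {"gripper": 0, "tx": 0, "ty": 2, "tz": 0, "ax": 0, "ay": 0, "az": 0}, {"gripper": 0, "tx": 0, "ty": 0, "tz": 0, "ax": 0, "ay": 0, "az": 0}])

```text
clock: 43.45
tcp_pos: [0.4768, -0.1324, 0.1593]
orientation: [-1.321, -1.014, 1.014]
contact_force: [0.6, 0.8, -0.5]
grip_width: 0.0151
```

It slid past (z 0.159 with no force). Continuing down.

Request:
jog_arm(motion=[{"gripper": 0, "tx": 0, "ty": 3, "tz": 0, "ax": 0, "ay": 0, "az": 0}, {"gripper": 0, "tx": 0, "ty": 2, "tz": 0, "ax": 0, "ay": 0, "az": 0}, {"gripper": 0, "tx": 0, "ty": 0, "tz": 0, "ax": 0, "ay": 0, "az": 0}])

```text
clock: 43.75
tcp_pos: [0.4766, -0.1326, 0.1544]
orientation: [-1.321, -1.014, 1.015]
contact_force: [0.3, 0.8, -2.3]
grip_width: 0.0149
```

Request:
jog_arm(motion=[{"gripper": 0, "tx": 0, "ty": 2, "tz": 0, "ax": 0, "ay": 0, "az": 0}, {"gripper": 0, "tx": 0, "ty": 1, "tz": 0, "ax": 0, "ay": 0, "az": 0}, {"gripper": 0, "tx": 0, "ty": 0, "tz": 0, "ax": 0, "ay": 0, "az": 0}])

```text
clock: 44.05
tcp_pos: [0.4771, -0.1328, 0.1528]
orientation: [-1.321, -1.015, 1.013]
contact_force: [-4.1, 2.8, 11.7]
grip_width: 0.0151
```

Request:
jog_arm(motion=[{"gripper": 0, "tx": 0, "ty": 1.5, "tz": 0, "ax": 0, "ay": 0, "az": 0}, {"gripper": 0, "tx": 0, "ty": 0, "tz": 0, "ax": 0, "ay": 0, "az": 0}])

```text
clock: 44.25
tcp_pos: [0.4777, -0.1332, 0.1527]
orientation: [-1.322, -1.016, 1.011]
contact_force: [-7.8, 3.4, 30.5]
grip_width: 0.015
```

Request:
jog_arm(motion=[{"gripper": 0, "tx": 0, "ty": -1.5, "tz": 0, "ax": 0, "ay": 0, "az": 0}, {"gripper": 40, "tx": 0, "ty": -1, "tz": 0, "ax": 0, "ay": 0, "az": 0}, {"gripper": 60, "tx": 0, "ty": 0, "tz": 0, "ax": 0, "ay": 0, "az": 0}, {"gripper": 60, "tx": 0, "ty": 0, "tz": 0, "ax": 0, "ay": 0, "az": 0}, {"gripper": 60, "tx": 0, "ty": 0, "tz": 0, "ax": 0, "ay": 0, "az": 0}, {"gripper": 60, "tx": 0, "ty": -30, "tz": 0, "ax": 0, "ay": 0, "az": 0}, {"gripper": 60, "tx": 0, "ty": -40, "tz": 0, "ax": 0, "ay": 0, "az": 0}, {"gripper": 60, "tx": 0, "ty": -30, "tz": 0, "ax": 0, "ay": 0, "az": 0}, {"gripper": 60, "tx": 0, "ty": 0, "tz": 0, "ax": 0, "ay": 0, "az": 0}])

```text
clock: 45.15
tcp_pos: [0.4791, -0.1336, 0.2564]
orientation: [-1.326, -1.019, 1.01]
contact_force: [0.2, 0.6, 0.0]
grip_width: 0.0603
```

Run:
```python
from h import *
plan([(.4677,.4391,.25,75),(.4677,.4391,.12,90)])
zoom("scene",190,140,80,"h3",f=9)
```

```text
tcp [ 0.4791 -0.1336  0.2564] th 75.0 down [ 0.007  0.    -1.   ] F [0.2 0.6 0. ] grip 60.3 t 45.1
-> ay -0.000; tx 550.2 ty 6.4 tz 159.2
-> ay -0.262; tx 0.0 ty 130.0 tz 0.0
```

View pics/h3.png

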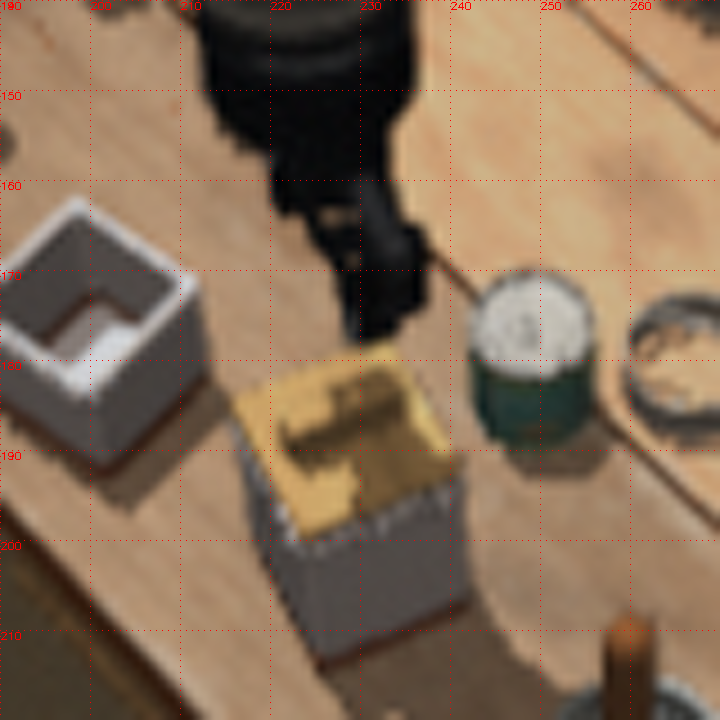

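The tall canister's stopper is home, seen at the same corner pixels as at the start. Now the other stopper.

Request:
jog_arm(motion=[{"gripper": 60, "tx": 44, "ty": 0, "tz": 12.7, "ax": 0, "ay": 0, "az": 0}, {"gripper": 60, "tx": 44, "ty": 0, "tz": 12.7, "ax": 0, "ay": 0, "az": 0}, {"gripper": 60, "tx": 44, "ty": 0, "tz": 12.7, "ax": 0, "ay": 0, "az": 0}, {"gripper": 60, "tx": 44, "ty": 0, "tz": 12.7, "ax": 0, "ay": 0, "az": 0}, {"gripper": 60, "tx": 44, "ty": 0, "tz": 12.7, "ax": 0, "ay": 0, "az": 0}, {"gripper": 60, "tx": 44, "ty": 0, "tz": 12.7, "ax": 0, "ay": 0, "az": 0}, {"gripper": 60, "tx": 44, "ty": 0, "tz": 12.7, "ax": 0, "ay": 0, "az": 0}, {"gripper": 60, "tx": 44, "ty": 0, "tz": 12.7, "ax": 0, "ay": 0, "az": 0}, {"gripper": 60, "tx": 44, "ty": 0, "tz": 12.7, "ax": 0, "ay": 0, "az": 0}, {"gripper": 60, "tx": 44, "ty": 0, "tz": 12.7, "ax": 0, "ay": 0, "az": 0}, {"gripper": 60, "tx": 44, "ty": 0, "tz": 12.7, "ax": 0, "ay": 0, "az": 0}, {"gripper": 60, "tx": 44, "ty": 0, "tz": 12.7, "ax": 0, "ay": 0, "az": 0}])

```text
clock: 46.4
tcp_pos: [0.4653, 0.418, 0.2507]
orientation: [-1.322, -1.012, 1.017]
contact_force: [0.0, -0.7, -0.3]
grip_width: 0.0601
```

Request:
jog_arm(motion=[{"gripper": 40, "tx": 22, "ty": 0, "tz": 7, "ax": 0, "ay": 0, "az": 0}, {"gripper": 40, "tx": 0, "ty": 0, "tz": 0, "ax": 0, "ay": -0.13, "az": 0}, {"gripper": 40, "tx": 0, "ty": 40, "tz": 0, "ax": 0, "ay": -0.13, "az": 0}, {"gripper": 40, "tx": 0, "ty": 40, "tz": 0, "ax": 0, "ay": 0, "az": 0}, {"gripper": 40, "tx": 0, "ty": 40, "tz": 0, "ax": 0, "ay": 0, "az": 0}, {"gripper": 40, "tx": 0, "ty": 0, "tz": 0, "ax": 0, "ay": 0, "az": 0}, {"gripper": 40, "tx": 0, "ty": 0, "tz": 0, "ax": 0, "ay": 0, "az": 0}])

```text
clock: 47.1
tcp_pos: [0.4648, 0.439, 0.1318]
orientation: [-1.211, -1.205, 1.21]
contact_force: [-0.2, 0.6, 0.7]
grip_width: 0.0399
```

Run:
```python
from h import *
plan([(.4677,.4391,.047,90)])
zoom("scene",110,80,140,"h4",f=5,im=vision.grab_frame("scene")[:220,:270,::-1])
zoom("top",160,190,50,"h5",f=9)
```

```text
tcp [0.4648 0.439  0.1318] th 89.9 down [-0.002 -0.002 -1.   ] F [-0.2  0.6  0.7] grip 39.9 t 47.1
-> ay -0.002; tx 0.1 ty 84.8 tz -2.9
```

View pics/h4.png

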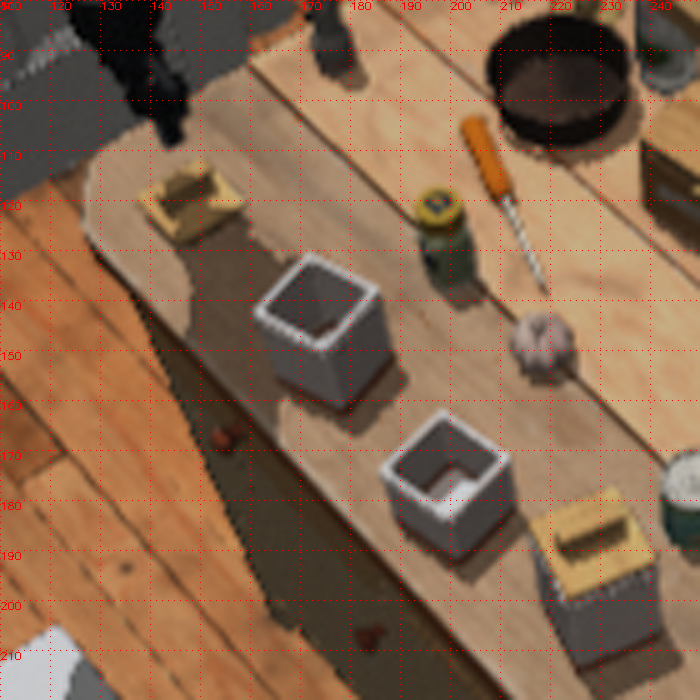

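View pics/h5.png

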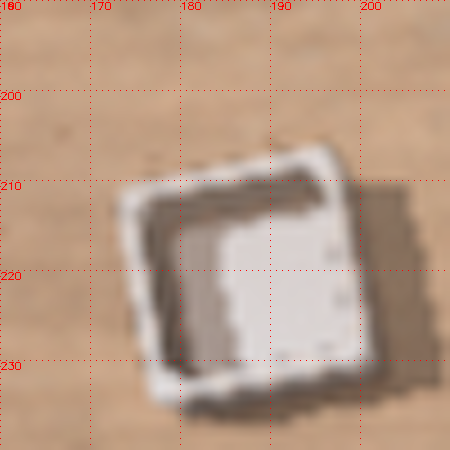

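Request:
jog_arm(motion=[{"gripper": 40, "tx": 0, "ty": 30, "tz": -2, "ax": 0, "ay": 0, "az": 0}, {"gripper": 40, "tx": 0, "ty": 30, "tz": 0, "ax": 0, "ay": 0, "az": 0}, {"gripper": 40, "tx": 0, "ty": 23, "tz": 0, "ax": 0, "ay": 0, "az": 0}, {"gripper": 40, "tx": 0, "ty": 0, "tz": 0, "ax": 0, "ay": 0, "az": 0}, {"gripper": 40, "tx": 0, "ty": 0, "tz": 0, "ax": 0, "ay": 0, "az": 0}])

```text
clock: 47.7
tcp_pos: [0.4682, 0.4406, 0.0517]
orientation: [-1.21, -1.21, 1.206]
contact_force: [0.3, 0.1, 0.0]
grip_width: 0.0399
```

Request:
jog_arm(motion=[{"gripper": 0, "tx": 0, "ty": 0, "tz": 0, "ax": 0, "ay": 0, "az": 0}, {"gripper": 0, "tx": 0, "ty": 0, "tz": 0, "ax": 0, "ay": 0, "az": 0}, {"gripper": 0, "tx": 0, "ty": 0, "tz": 0, "ax": 0, "ay": 0, "az": 0}, {"gripper": 0, "tx": 0, "ty": 0, "tz": 0, "ax": 0, "ay": 0, "az": 0}])

```text
clock: 48.1
tcp_pos: [0.4685, 0.441, 0.0522]
orientation: [-1.21, -1.211, 1.204]
contact_force: [-0.5, 0.3, 7.0]
grip_width: 0.0146
```

Request:
jog_arm(motion=[{"gripper": 0, "tx": 0, "ty": -20, "tz": 0, "ax": 0, "ay": 0, "az": 0}, {"gripper": 0, "tx": 0, "ty": -40, "tz": 0, "ax": 0, "ay": 0, "az": 0}, {"gripper": 0, "tx": 0, "ty": -45, "tz": 0, "ax": 0, "ay": 0, "az": 0}, {"gripper": 0, "tx": 0, "ty": -45, "tz": 0, "ax": 0, "ay": 0, "az": 0}, {"gripper": 0, "tx": 0, "ty": -40, "tz": 0, "ax": 0, "ay": 0, "az": 0}, {"gripper": 0, "tx": 0, "ty": 0, "tz": 0, "ax": 0, "ay": -0.09, "az": 0}, {"gripper": 0, "tx": 0, "ty": 0, "tz": 0, "ax": 0, "ay": -0.09, "az": 0}, {"gripper": 0, "tx": 0, "ty": 0, "tz": 0, "ax": 0, "ay": 0, "az": 0}])

```text
clock: 48.9
tcp_pos: [0.4672, 0.4397, 0.2409]
orientation: [-1.119, -1.341, 1.339]
contact_force: [0.4, 0.5, -1.0]
grip_width: 0.0148
```

Run:
```python
from h import *
plan([(.4509,.0241,.24,100.2)])
```

```text
tcp [0.4672 0.4397 0.2409] th 100.3 down [ 0.001  0.001 -1.   ] F [ 0.4  0.5 -1. ] grip 14.8 t 48.9
-> ay 0.001; tx -406.1 ty 0.9 tz 89.7
```

Request:
jog_arm(motion=[{"gripper": 0, "tx": -40.6, "ty": 0, "tz": 9, "ax": 0, "ay": 0, "az": 0}, {"gripper": 0, "tx": -40.6, "ty": 0, "tz": 9, "ax": 0, "ay": 0, "az": 0}, {"gripper": 0, "tx": -40.6, "ty": 0, "tz": 9, "ax": 0, "ay": 0, "az": 0}, {"gripper": 0, "tx": -40.6, "ty": 0, "tz": 9, "ax": 0, "ay": 0, "az": 0}, {"gripper": 0, "tx": -40.6, "ty": 0, "tz": 9, "ax": 0, "ay": 0, "az": 0}, {"gripper": 0, "tx": -40.6, "ty": 0, "tz": 9, "ax": 0, "ay": 0, "az": 0}, {"gripper": 0, "tx": -40.6, "ty": 0, "tz": 9, "ax": 0, "ay": 0, "az": 0}, {"gripper": 0, "tx": -40.6, "ty": 0, "tz": 9, "ax": 0, "ay": 0, "az": 0}, {"gripper": 0, "tx": -40.6, "ty": 0, "tz": 9, "ax": 0, "ay": 0, "az": 0}, {"gripper": 0, "tx": -40.6, "ty": 0, "tz": 8.7, "ax": 0, "ay": 0, "az": 0}, {"gripper": 0, "tx": 0, "ty": 40, "tz": 0, "ax": 0, "ay": 0, "az": 0}, {"gripper": 0, "tx": 0, "ty": 30, "tz": 0, "ax": 0, "ay": 0, "az": 0}])

```text
clock: 50.1
tcp_pos: [0.451, 0.0228, 0.1694]
orientation: [-1.124, -1.337, 1.333]
contact_force: [-0.4, 0.9, -1.5]
grip_width: 0.0147
```

Request:
jog_arm(motion=[{"gripper": 0, "tx": 0, "ty": 0, "tz": 0, "ax": 0, "ay": 0, "az": 0}, {"gripper": 0, "tx": 0, "ty": 0, "tz": 0, "ax": 0, "ay": 0, "az": 0}])

```text
clock: 50.3
tcp_pos: [0.4508, 0.0242, 0.1702]
orientation: [-1.12, -1.337, 1.339]
contact_force: [-0.4, 0.1, -0.4]
grip_width: 0.0147
```

Run:
```python
from h import *
plan([(.451,.0241,.134,100.2)])
zoom("scene",160,120,80,"h6",f=9)
```

```text
tcp [0.4508 0.0242 0.1702] th 100.1 down [-0.001 -0.    -1.   ] F [-0.4  0.1 -0.4] grip 14.7 t 50.3
-> ay -0.001; tx -0.1 ty 36.2 tz -0.2
```

View pics/h6.png

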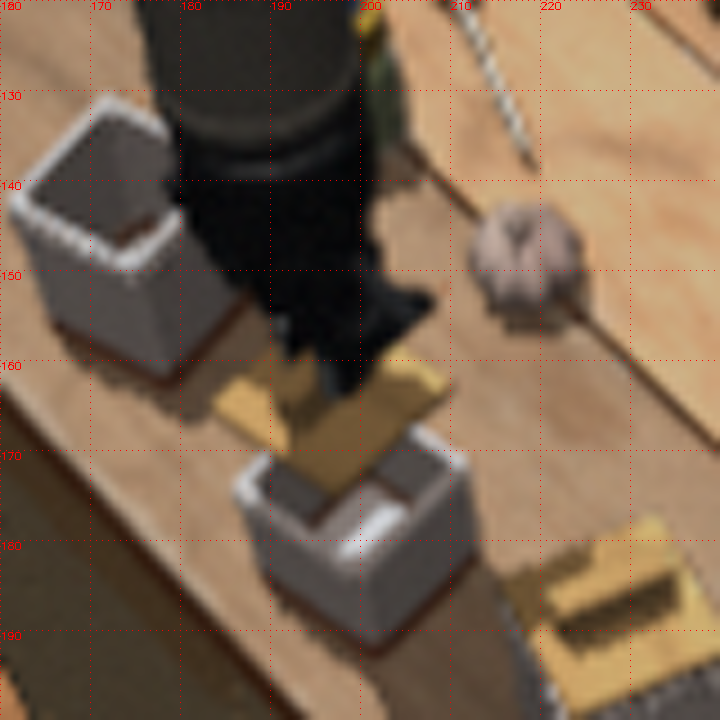

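Aligned over the short canister. Lowering.

Request:
jog_arm(motion=[{"gripper": 0, "tx": 0, "ty": 14, "tz": 0, "ax": 0, "ay": 0, "az": 0}, {"gripper": 0, "tx": 0, "ty": 12, "tz": 0, "ax": 0, "ay": 0, "az": 0}, {"gripper": 0, "tx": 0, "ty": 8, "tz": 0, "ax": 0, "ay": 0, "az": 0}, {"gripper": 0, "tx": 0, "ty": 6, "tz": 0, "ax": 0, "ay": 0, "az": 0}, {"gripper": 0, "tx": 0, "ty": 2, "tz": 0, "ax": 0, "ay": 0, "az": 0}, {"gripper": 0, "tx": 0, "ty": 0, "tz": 0, "ax": 0, "ay": 0, "az": 0}])

```text
clock: 50.95
tcp_pos: [0.4509, 0.0242, 0.1277]
orientation: [-1.119, -1.339, 1.339]
contact_force: [0.1, -0.7, -1.8]
grip_width: 0.0152
```

```bash
python3 -c "
from h import *
plan([(.4509,.0241,.1152,100.2)])"
```

```text
tcp [0.4509 0.0242 0.1277] th 100.2 down [-0. -0. -1.] F [ 0.1 -0.7 -1.8] grip 15.2 t 51.0
-> ay 0.000; tx -0.1 ty 12.5 tz -0.0
```

Request:
jog_arm(motion=[{"gripper": 0, "tx": 0, "ty": 2, "tz": 0, "ax": 0, "ay": 0, "az": 0}, {"gripper": 0, "tx": 0, "ty": 2, "tz": 0, "ax": 0, "ay": 0, "az": 0}, {"gripper": 0, "tx": 0, "ty": 0, "tz": 0, "ax": 0, "ay": 0, "az": 0}])

```text
clock: 51.25
tcp_pos: [0.4509, 0.0243, 0.1237]
orientation: [-1.12, -1.339, 1.339]
contact_force: [-0.7, -0.1, 0.1]
grip_width: 0.0146
```

Request:
jog_arm(motion=[{"gripper": 0, "tx": 0, "ty": 2, "tz": 0, "ax": 0, "ay": 0, "az": 0}, {"gripper": 0, "tx": 0, "ty": 0, "tz": 0, "ax": 0, "ay": 0, "az": 0}])

```text
clock: 51.45
tcp_pos: [0.4508, 0.0243, 0.1217]
orientation: [-1.119, -1.339, 1.339]
contact_force: [0.4, 1.0, -2.1]
grip_width: 0.0149
```

Past the shoulder with no force. Now home and press.

Request:
jog_arm(motion=[{"gripper": 0, "tx": 0, "ty": 3, "tz": 0, "ax": 0, "ay": 0, "az": 0}, {"gripper": 0, "tx": 0, "ty": 2, "tz": 0, "ax": 0, "ay": 0, "az": 0}, {"gripper": 0, "tx": 0, "ty": 1.5, "tz": 0, "ax": 0, "ay": 0, "az": 0}, {"gripper": 0, "tx": 0, "ty": 0, "tz": 0, "ax": 0, "ay": 0, "az": 0}])

```text
clock: 51.85
tcp_pos: [0.4509, 0.0243, 0.1152]
orientation: [-1.119, -1.339, 1.339]
contact_force: [-1.2, -0.1, -0.3]
grip_width: 0.0145
```

Request:
jog_arm(motion=[{"gripper": 0, "tx": 0, "ty": 1.5, "tz": 0, "ax": 0, "ay": 0, "az": 0}, {"gripper": 0, "tx": 0, "ty": 1, "tz": 0, "ax": 0, "ay": 0, "az": 0}, {"gripper": 0, "tx": 0, "ty": 0, "tz": 0, "ax": 0, "ay": 0, "az": 0}])

```text
clock: 52.15
tcp_pos: [0.4511, 0.0242, 0.115]
orientation: [-1.118, -1.339, 1.337]
contact_force: [-12.6, -0.7, 37.0]
grip_width: 0.0146
```

Request:
jog_arm(motion=[{"gripper": 0, "tx": 0, "ty": -2, "tz": 0, "ax": 0, "ay": 0, "az": 0}, {"gripper": 40, "tx": 0, "ty": -1, "tz": 0, "ax": 0, "ay": 0, "az": 0}, {"gripper": 60, "tx": 0, "ty": 0, "tz": 0, "ax": 0, "ay": 0, "az": 0}, {"gripper": 60, "tx": 0, "ty": 0, "tz": 0, "ax": 0, "ay": 0, "az": 0}, {"gripper": 60, "tx": 0, "ty": -30, "tz": 0, "ax": 0, "ay": 0, "az": 0}, {"gripper": 60, "tx": 0, "ty": -45, "tz": 0, "ax": 0, "ay": 0, "az": 0}, {"gripper": 60, "tx": 0, "ty": -45, "tz": 0, "ax": 0, "ay": 0, "az": 0}, {"gripper": 60, "tx": 45, "ty": -30, "tz": 0, "ax": 0, "ay": 0, "az": 0}, {"gripper": 60, "tx": 45, "ty": 0, "tz": 0, "ax": 0, "ay": 0, "az": 0}, {"gripper": 60, "tx": 45, "ty": 0, "tz": 0, "ax": 0, "ay": 0, "az": 0}, {"gripper": 60, "tx": 45, "ty": 0, "tz": 0, "ax": 0, "ay": 0, "az": 0}, {"gripper": 60, "tx": 45, "ty": 0, "tz": 0, "ax": 0, "ay": 0, "az": 0}])

```text
clock: 53.35
tcp_pos: [0.4109, 0.2441, 0.2635]
orientation: [-1.119, -1.339, 1.339]
contact_force: [0.6, 0.3, 0.1]
grip_width: 0.06
```

Request:
jog_arm(motion=[{"gripper": 60, "tx": 45, "ty": 0, "tz": -10, "ax": 0, "ay": 0, "az": 0}, {"gripper": 60, "tx": 45, "ty": 0, "tz": -10, "ax": 0, "ay": 0, "az": 0}, {"gripper": 60, "tx": 45, "ty": 0, "tz": -10, "ax": 0, "ay": 0, "az": 0}, {"gripper": 60, "tx": 45, "ty": 0, "tz": -10, "ax": 0, "ay": 0, "az": 0}, {"gripper": 60, "tx": 0, "ty": 0, "tz": 0, "ax": 0, "ay": 0, "az": 0}, {"gripper": 60, "tx": 0, "ty": 0, "tz": 0, "ax": 0, "ay": 0, "az": 0}])

```text
clock: 53.95
tcp_pos: [0.4185, 0.4273, 0.2624]
orientation: [-1.119, -1.339, 1.342]
contact_force: [0.3, -0.1, 0.6]
grip_width: 0.0602
```

Run:
```python
from h import *
plan([(.4509,.0241,.1152,100.2)])
s=vision.grab_frame("scene")[:,:,::-1].copy();t=vision.grab_frame("top")[:,:,::-1].copy()
cv2.imwrite("pics/z_s.png",s);cv2.imwrite("pics/z_t.png",t)
zoom("scene",140,110,140,"k1",f=5,im=s[:,:])
zoom("top",100,150,210,"k2",f=3,im=t[:260])
```

```text
tcp [0.4185 0.4273 0.2624] th 100.3 down [-0.001 -0.002 -1.   ] F [ 0.3 -0.1  0.6] grip 60.2 t 54.0
-> ay 0.002; tx -402.6 ty 147.2 tz 39.5
```

View pics/k1.png

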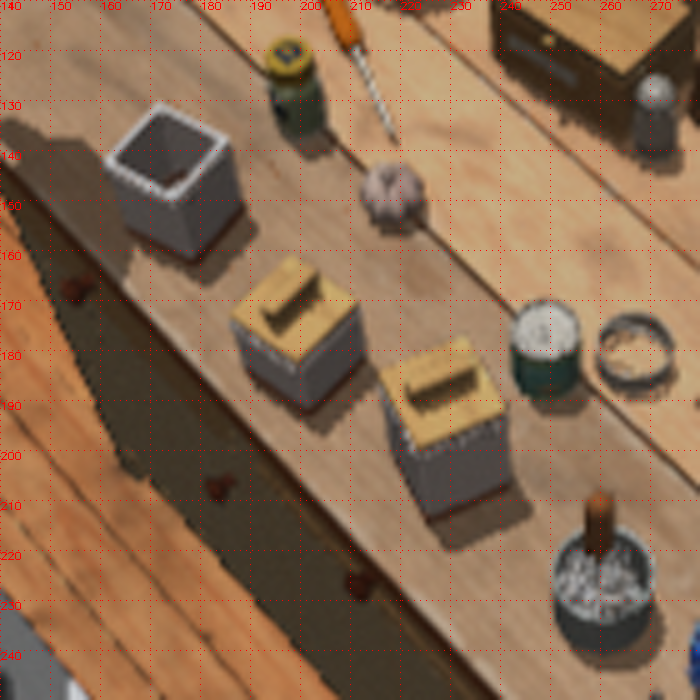

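View pics/k2.png

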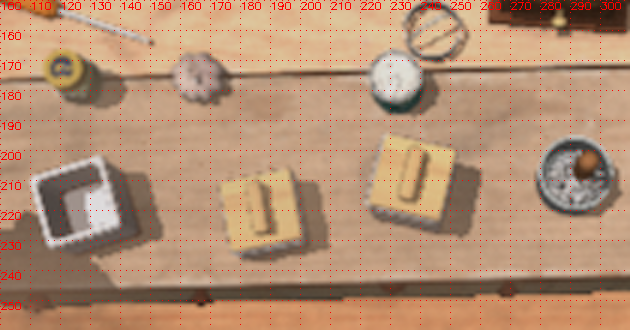

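Run:
```python
import cv2,numpy as np
for n,f in(("scene","z_s"),("top","z_t")):
    a=cv2.imread(f"pics/a_{n}.png",0).astype(np.float32);b=cv2.imread(f"pics/{f}.png",0).astype(np.float32)
    B={"scene":{"short":(184,158,30,36),"tall":(214,174,30,42),"pot":(248,204,26,40)},"top":{"mid":(107,198,42,40),"short":(170,203,34,36),"tall":(220,191,36,36),"pot":(276,192,32,32)}}[n]
    for k,(x,y,w,h) in B.items(): print(n,k,np.round(cv2.phaseCorrelate(a[y:y+h,x:x+w].copy(),b[y:y+h,x:x+w].copy())[0],2))
from bench import ticket
print(ticket.hand_in())
```

```text
scene short [0.15 0.1 ]
scene tall [-0.06  0.73]
scene pot [ 0.32 -0.01]
top mid [ 0.62 -0.02]
top short [0.11 0.13]
top tall [0.72 0.31]
top pot [0.62 0.19]
the job is handed in; nothing more can be done
None
```

I finished the job as asked and handed it in at about 54 s; hand-in reports no verdict.

- **Stoppers out:** I took the two stoppers out of the tall and short canisters and set them aside. The middle canister had none.
- **Scrubbing:** I scrubbed the tall, then the middle, then the short canister. Each time the brush touched the floor (10–29 N), was drawn up about 85, 74 and 66 mm respectively, and went down to the floor again.
- **Brush:** It stands back in its pot, bristles down.
- **Stoppers back:** Both are pressed home in the tall and short canisters, at about 30 N and 37 N. Both ended at the computed home height within 0.2 mm. The tall one first caught on the rim at 8 mm depth, and a shift of about 2 mm freed it. The middle canister stays open.

**Last checks:** In the final pictures all three canisters stand upright, both stopper plates lie on their rims, and the tin, spice jar and garlic look unmoved. The picture comparison shows shifts of at most about 0.8 px (roughly 2 mm) for the tall and middle canisters and the pot, and less for the short one. I saw no knock during the run, and none of my checks failed.

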